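Unplug a valve block and turn it over in the clamshell cradle

TASK

Draw every red bung out of the valve block by rocking it from side to side as you pull, so that the block stays down in its blue nest, and put the bungs in the white tray. Then fold the yellow leaf right over onto the block, swing the closed pair of leaves over together so that the block lies upside down in the yellow leaf, and fold the empty blue leaf all the way back open. Leave the other things on the bench where they are.

Things in the scene. Friction and masses are not known exactly. Their poses are not given: they have to be found in the camera images.
- cradle: Grey base of the turnover cradle, fixed to the bench, 190 x 190 x 8 mm. Origin at the centre of its underside. Both leaves turn on one hinge line along the cradle's x axis, 36.75 mm straight above the origin. The blue leaf lies open on its +y side, the yellow leaf on its -y side. Each leaf is a tray 168 mm along x, from 14 to 93 mm from the hinge line.
- blue_leaf (a joint): Angle of the blue leaf: 0 lying open on the cradle's +y side (as at the start), 1.571 upright, 3.1416 folded right over to the yellow leaf's side. Stiff friction hinge (0.45 N m): stays where it is left. With the yellow leaf closed on the block, swinging the blue leaf from 0 to 3.14 by its bar pushes block and yellow leaf over with it, back to yellow_leaf 0 (about 15 N at the bar).
- yellow_leaf (a joint): Angle of the yellow leaf: 0 lying open on the cradle's -y side, 1.571 upright, 3.1416 folded right over to the blue leaf's side, closing over the block with 1.5 mm to spare (only once the bungs are out). Stiff friction hinge (0.75 N m): stays where it is left, also under the block's weight; starts between 0 and 0.3.
- blue_leaf_bar (a point): Middle of the blue leaf's black round handle bar, 12 mm in diameter, 52 mm long, parallel to the hinge line and 132 mm from it, at cradle x = +34 mm (in the leaf's frame 132 mm along +y); moves with the leaf. 30 mm free between bar and the leaf's outer wall; the bar can turn within a grip from above.
- yellow_leaf_bar (a point): Middle of the yellow leaf's handle bar, like the blue leaf's, but at cradle x = -34 mm (in the leaf's frame 132 mm along -y); moves with the leaf. The two bars lie side by side when the leaves are closed together.
- blue_leaf_nest (a point): Centre of the blue leaf's nest floor, 51.5 mm from the hinge line, 14 mm above the bench when open; the nest is 155 x 63 mm with walls 20 mm high, the outer one 14 mm and leaning outward. z points out of the nest (up when open).
- yellow_leaf_nest (a point): Centre of the yellow leaf's nest floor, a nest of the same size, 51.5 mm from the hinge line; z points out of the nest (up when open).
- block: Loose aluminium valve block, 152 x 60 x 44 mm (x, y, z), 0.8 kg, ports up in the blue nest, long x axis along the hinge line. Origin at the centre of its underside (green patch), z towards the port face. Four ports in a row along x at -54, -18, 18, 54 mm, each 22 x 38 mm and 22 mm deep, with a springy black lip on its +y and -y side, 10 mm below the top, that squeezes the bung.
- block_mid (a point): Centre of the block's volume, 22 mm above its origin along z. Pulled straight up, a bung holds with about 16 N, more than the block's weight, so the block comes up with it; tilted to and fro by 0.2 to 0.3 rad about the block's x axis (to +y, then -y) while drawn up slowly, it works its way out; it is free 18 mm up.
- tray: Loose white open tray for the bungs, 160 x 120 x 45 mm (x, y, z), walls 4 mm, standing on the bench on one side of the cradle. Origin at the centre of its underside.
- bung0: Red bung of the port at block x = -54 mm; may be absent (that port is then already open). Origin at the centre of its foot, z up its axis: shank 20 x 24 x 18 mm (x, y, z), collar 30 x 26 x 5 mm above it resting on the block's top face, then an upright grip fin 22 x 12 x 34 mm, 57 mm in all, 25 g. The fin is 12 mm thick along y, the block's y when seated.
- bung1: Red bung of the port at block x = -18 mm; may be absent (that port is then already open). Origin at the centre of its foot, z up its axis: shank 20 x 24 x 18 mm (x, y, z), collar 30 x 26 x 5 mm above it resting on the block's top face, then an upright grip fin 22 x 12 x 34 mm, 57 mm in all, 25 g. The fin is 12 mm thick along y, the block's y when seated.
- bung2: Red bung of the port at block x = +18 mm; may be absent (that port is then already open). Origin at the centre of its foot, z up its axis: shank 20 x 24 x 18 mm (x, y, z), collar 30 x 26 x 5 mm above it resting on the block's top face, then an upright grip fin 22 x 12 x 34 mm, 57 mm in all, 25 g. The fin is 12 mm thick along y, the block's y when seated.
- bung3: Red bung of the port at block x = +54 mm; may be absent (that port is then already open). Origin at the centre of its foot, z up its axis: shank 20 x 24 x 18 mm (x, y, z), collar 30 x 26 x 5 mm above it resting on the block's top face, then an upright grip fin 22 x 12 x 34 mm, 57 mm in all, 25 g. The fin is 12 mm thick along y, the block's y when seated.
- oil: Bystander: grey oil bottle, 56 mm in diameter, 150 mm tall. Origin at its foot.
- grease: Bystander: amber jar, 68 mm in diameter, 75 mm tall. Origin at its foot.
- hammer: Bystander: hammer lying on the bench.
- wrench: Bystander: wrench lying on the bench.
- driver: Bystander: screwdriver lying on the bench.
- collar: Bystander: brass collar, 50 mm in diameter, 18 mm high.
- scrap_box: Bystander: black open box of nuts, 150 x 110 x 50 mm, on the other side of the cradle from the tray. Not for the bungs. Origin at the centre of its underside.
Mind the look-alikes: they are no part of the job. What is shaped like the bung0 but grey or purple is not meant.

How it is judged:
On the way, in this order (a step that is already met when the one before it is completed fails the run):
1. every bung is out of the block and in the white tray (x of bung0 in the frame of tray between -0.085 and 0.085 m and y of bung0 in the frame of tray between -0.065 and 0.065 m and z of bung0 in the frame of tray between -0.01 and 0.07 m and x of bung1 in the frame of tray between -0.085 and 0.085 m and y of bung1 in the frame of tray between -0.065 and 0.065 m and z of bung1 in the frame of tray between -0.01 and 0.07 m and x of bung2 in the frame of tray between -0.085 and 0.085 m and y of bung2 in the frame of tray between -0.065 and 0.065 m and z of bung2 in the frame of tray between -0.01 and 0.07 m and x of bung3 in the frame of tray between -0.085 and 0.085 m and y of bung3 in the frame of tray between -0.065 and 0.065 m and z of bung3 in the frame of tray between -0.01 and 0.07 m), for 0.2 s.
2. the yellow leaf is folded right over onto the block in the blue leaf (value of joint yellow_leaf above 2.95 rad and value of joint blue_leaf below 0.15 rad and distance between block_mid and blue_leaf_nest below 0.035 m), for 0.2 s.
3. the closed leaves are swung over together and the block is upside down on the yellow leaf's side (value of joint blue_leaf above 2.95 rad and value of joint yellow_leaf below 0.15 rad and angle between block's own z axis and vertical above 2.95 rad), for 0.2 s.
At the end, for the whole second after the job is handed in: All bungs lie within the white tray (each foot within 85 x 65 mm of its centre and below 70 mm); both leaves lie open (within 0.15 rad); the block lies upside down (within 0.19 rad) and at rest in the yellow leaf's nest (centre within 30 mm of the nest floor's centre) (all of step 1 and value of joint each of blue_leaf, yellow_leaf below 0.15 rad and angle between block's own z axis and vertical above 2.95 rad and distance between block_mid and yellow_leaf_nest below 0.03 m and linear speed of block below 0.02 m/s); the robot touches nothing.
It fails at once if the block is pulled up more than 12 mm out of the blue nest while that leaf lies open (value of joint blue_leaf below 0.15 rad and z of block in the frame of blue_leaf_nest above 0.012 m and horizontal distance between block and blue_leaf_nest below 0.05 m).
It fails at once if a bystander is moved more than 40 mm (distance of any of oil, grease, hammer, wrench, driver, collar, scrap_box from where it was at the start of the episode above 0.04 m).
Of bung0, bung1, bung2, bung3 only 2 to 3 are there at a start; the rules pass over those that are not, and their reading is None.
At some moment in a run one of tray may be knocked a few centimetres aside while the robot is not near it.
Once in a run the grip may slacken for a moment while it holds something.
It also fails if it takes over 210 s, if anything falls off the work surface, if the arm or the gripper's body presses on something with over 40 N, if the wrist force passes 120 N, or if a joint passes its speed limit or range.

ROBOT

A 6-joint arm with a two-finger parallel gripper is mounted at the origin on the work surface. World frame = base frame: x ahead of the robot, y to its left, z up, the work surface at z = 0. Lengths are in m, angles in rad, forces in N, time in s.
With the tool pointing down it reaches from about 0.325 to 0.9 m from the base axis. Payload 6.1 kg.
Tool frame: the origin (TCP) lies midway between the tips of the shut fingers; the grasp point (between the pads) lies 19 mm behind it (manip.grip_point_offset is the distance from the TCP to the grasp point, in m); x points along the fingers, y is the direction in which the jaws open and shut, and the axes are right-handed (so a half turn about x gives the same grasp; the last joint's range is limited). The gripper opens to 87 mm and grips with 3 to 60 N. Pads are 19 mm wide; open, the fingers measure 117 mm over their backs; the gripper's body (75 mm by 190 mm) begins 51 mm behind the grasp point.
Start: joints at [1.088, 0.22, 1.526, -0, 1.395, -0.126], TCP at [0.218, 0.586, 0.187] pointing down, gripper open.
Joint ranges: [-2.98, 2.98], [-0.91, 2.08], [0.09, 2.57], [-1.24, 4.39], [0.2, 2.65], [-2.68, 2.68]. Speed limits (rad/s): [2.57, 2.57, 3.01, 3.14, 3.14, 3.14].

INTERFACE

Orientations are given as a unit quaternion [w, x, y, z].
In Python, from bench import readout, imaging, order, manip gives the robot as it stands.
- The arm moves only by the shell command python3 -m handwheel 'ROWS' [FORCE]. ROWS is text: rows parted by semicolons, each of 5 numbers parted by spaces: the finger opening in m, from 0 to 0.087, then the shift along the tool's x, y, z in m, then the turn about the tool's x in degrees. A call has 1 to 5 rows; each row shifts and turns the commanded pose from where the row before left it, along the tool's axes as they then stand; what a row does not reach is not made up. A row lasts 1/10 s, in which the tool goes at most 50 mm and 8.59 degrees, less where a joint would pass 70% of its speed; a pose out of reach is approached as far as the arm can. A call with a gripper value outside its range is refused whole. The fingers move at their own pace and stop on an object; FORCE is the grip in N (left out, the last holds). Time passes only in rows, so rows that do not move let the fingers close. It gives the time, the measured TCP pose, the force and the opening at its end, in the units of the state.
- readout.sense(): the state, without advancing time (a new reading comes with each control period).
- imaging.get_image(name): name is "scene" or "top" or "wrist"; returns (picture, depth): 384x512x3 uint8, blue, green, red; 384x512 float32, m along the optical axis (not along the pixel's ray), 0 where there is no reading.
- imaging.camera_info(name): a dict with "fx", "fy", "cx", "cy" (pixels), "T" (4x4, takes a point from camera to world coordinates); the wrist camera has in their place "tool_from_camera" (4x4, takes a point from camera to tool coordinates, whose origin is the TCP and whose axes are the tool frame's). Camera axes: x right, y up, looking along -z (the intrinsics and any distortion apply to the point x, -y, -z); pixel columns grow to the right and rows downward; lengths in m; the calibration is good to about 2 mm. A picture is of the moment at which its call begins: read the wrist's pose just before it. camera_info takes no time and is no camera call.
- order.job_done(): hands the job in, once; it reports no verdict.
The state is a dict: "t": time; "joint_positions": joint angles; "joint_velocities": joint speeds; "joint_torque": joint torques, N m; "position": TCP position; "eef_rot": TCP orientation; "contact_force": force on the tool from outside, world axes, zero at the start; "wrist_torque": the same for the moment, N m; "finger_gap": finger opening in m.
Only numpy, scipy, OpenCV 4.12 (cv2) and the standard library are available. Lean on these libraries where they do the work, as an engineer would, in place of code of your own. Each camera call takes 0.05 s, during which the arm holds its last target. There are 200 camera calls.

## Working session

There is one attempt and no reset: what is moved stays moved. The work goes in short steps, Python scripts to look and compute and a shell command to move; the robot and the scene stay as the last step left them, time stands still between calls to the robot, and variables do not carry over. Pictures are saved under pics/ and viewed, about 12 in all and at most 16, crops included, and the job is handed in when it is done.

```bash
ls -la; mkdir -p pics; cat > h.py <<'E'
import numpy as np, cv2, json
from scipy.spatial.transform import Rotation as R
from bench import readout, imaging, order, manip
def tool():
    s=readout.sense(); q=s["eef_rot"]; T=np.eye(4); T[:3,:3]=R.from_quat([q[1],q[2],q[3],q[0]]).as_matrix(); T[:3,3]=s["position"]; return T
def grab(n,save=None):
    T=tool(); im,d=imaging.get_image(n); c=imaging.camera_info(n)
    c["W"]=T@np.array(c["tool_from_camera"]) if n=="wrist" else np.array(c["T"])
    if save: cv2.imwrite("pics/"+save,im)
    return im,d,c
def cloud(d,c):
    v,u=np.mgrid[:d.shape[0],:d.shape[1]]
    P=np.stack([(u-c["cx"])/c["fx"]*d,-(v-c["cy"])/c["fy"]*d,-d],-1)
    return P@c["W"][:3,:3].T+c["W"][:3,3]
def ray(u,v,c,z):
    r=c["W"][:3,:3]@np.array([(u-c["cx"])/c["fx"],-(v-c["cy"])/c["fy"],-1]); o=c["W"][:3,3]
    return o+r*(z-o[2])/r[2]
E
python3 - <<'E'
from h import *
print(readout.sense()); print([a for a in dir(manip) if a[0]!='_'], manip.grip_point_offset)
for n in("scene","top","wrist"):
    im,d,c=grab(n,n+"0.png"); print(n,{k:np.round(v,3).tolist() if k!='W' else 0 for k,v in c.items()})
    np.save(n+"0.npy",d)
a=cv2.imread("pics/top0.png"); cv2.imwrite("pics/top0b.png",cv2.resize(a,(800,600)))
E
```

```text
total 12
drwxr-xr-x  3 agent agent 4096 Dec  5 13:45 .
drwxr-xr-x 23 root  root  4096 Dec  5 13:45 ..
drwxr-xr-x  2 agent agent 4096 Dec  5 13:45 pics
{'t': 0.0, 'joint_positions': array([ 1.08788285e+00,  2.21219918e-01,  1.52762475e+00, -2.16677569e-05,
        1.39469001e+00, -1.26140280e-01]), 'joint_velocities': array([ 1.93274626e-04, -3.55800039e-04,  4.10479030e-05, -4.60796000e-05,
        6.49441001e-04, -1.84023667e-03]), 'joint_torque': array([-8.04151714e-04, -4.94627917e+01, -3.87367451e+01,  6.96512125e-02,
        5.72945829e-02, -1.14081010e-04]), 'position': array([0.21799268, 0.58501029, 0.18563395]), 'eef_rot': array([ 0.69568712,  0.12481178,  0.69608448, -0.12612634]), 'contact_force': array([0.68749336, 0.00302128, 0.20204299]), 'wrist_torque': array([-0.02515388,  0.02943854, -0.04258739]), 'finger_gap': 0.08664092557586617}
['Unreachable', 'grip_point_offset'] 0.0187
scene {'fx': 459.466, 'fy': 459.466, 'cx': 245.717, 'cy': 192.626, 'T': [[0.4, -0.695, 0.598, 1.154], [0.916, 0.316, -0.246, -0.249], [-0.018, 0.646, 0.763, 0.834], [0.0, 0.0, 0.0, 1.0]], 'W': 0}
top {'fx': 417.646, 'fy': 417.646, 'cx': 253.89, 'cy': 192.029, 'T': [[-0.007, 0.984, -0.177, 0.399], [-1.0, -0.011, -0.021, -0.023], [-0.023, 0.177, 0.984, 0.94], [0.0, 0.0, 0.0, 1.0]], 'W': 0}
wrist {'fx': 335.933, 'fy': 335.933, 'cx': 261.263, 'cy': 183.478, 'tool_from_camera': [[0.001, 0.296, -0.955, -0.198], [1.0, 0.0, 0.001, 0.0], [0.0, -0.955, -0.296, -0.081], [0.0, 0.0, 0.0, 1.0]], 'W': 0}
```

View pics/top0b.png

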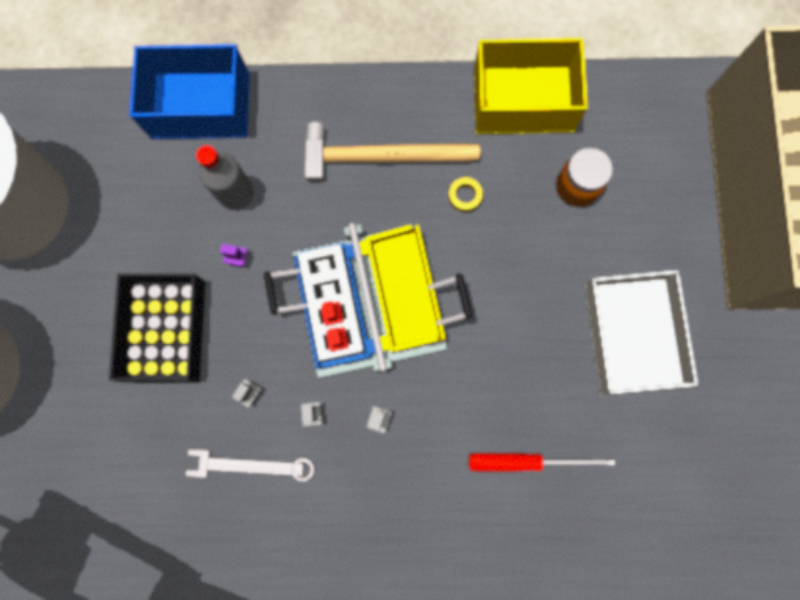

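View pics/scene0.png

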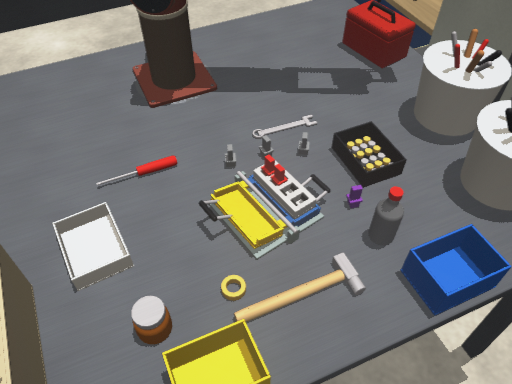

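```bash
python3 - <<'E'
from h import *
im,d,c=grab("top"); P=cloud(d,c); hsv=cv2.cvtColor(im,cv2.COLOR_BGR2HSV); H,S,V=[hsv[...,i].astype(int) for i in range(3)]
roi=np.zeros(H.shape,bool); roi[130:260,160:310]=1
red=roi&((H<8)|(H>172))&(S>140)&(V>80)
white=roi&(S<50)&(V>190)
def comps(m,amin=8):
    n,l,s,ce=cv2.connectedComponentsWithStats(m.astype(np.uint8)); return [(l==i,s[i],ce[i]) for i in range(1,n) if s[i][4]>=amin]
for k,st,ce in comps(red): p=P[k]; print("red",st[4],ce.round(1),np.median(p,0).round(4),p[:,2].max().round(4))
Q=P[roi&(abs(P[...,2]-.058)<.006)&(S<60)]; 
def rect(pts): 
    r=cv2.minAreaRect((pts[:,:2]*1000).astype(np.float32)); return r
print("block top",len(Q),rect(Q),Q[:,2].mean())
blk=white|red
k=max(comps(white),key=lambda t:t[1][4]); 
pts=np.array([ray(u,v,c,.058) for v,u in zip(*np.where(k[0]))]); print("white ray",rect(pts))
yel=roi&(H>20)&(H<36)&(S>150)&(V>120)
k=max(comps(yel),key=lambda t:t[1][4])[0]; p=P[k]; print("yellow",k.sum(),rect(p),np.percentile(p[:,2],[2,20,50,80,98]).round(4))
A=np.c_[p[:,:2],np.ones(len(p))]
tray=np.zeros(H.shape,bool); tray[160:270,370:460]=1; t=tray&(V>170)&(S<50); p=P[t]; print("tray",rect(p[(p[:,2]<.06)&(p[:,2]>-.01)]),np.percentile(p[:,2],[5,50,95]).round(4))
b=roi&(V<45); 
for k,st,ce in comps(b,15): p=P[k]; print("black",st[4],ce.round(1),np.median(p,0).round(4),rect(p))
E
```

```text
red 170 [211.9 200.1] [0.538  0.0831 0.067 ] 0.9397
red 165 [215.4 216.6] [0.5032 0.0752 0.0668] 0.1008
block top 1401 ((572.37841796875, 16.43621063232422), (152.40176391601562, 211.83932495117188), 12.177512168884277) 0.05790161409006412
white ray ((554.530517578125, 108.79963684082031), (154.6901092529297, 99.15025329589844), 12.09405517578125)
yellow 2797 ((540.6314086914062, -19.393081665039062), (278.02056884765625, 92.33451843261719), 12.163148880004883) [0.0012 0.022  0.0272 0.0371 0.0476]
tray ((519.3485717773438, -351.48663330078125), (170.57408142089844, 142.79302978515625), 4.529976844787598) [0.0006 0.0039 0.0449]
```

```bash
cat >> h.py <<'E'
def to(p,yd=None):
    """yd: desired world heading (deg) of tool y. prints turn about tool x, then shift in the turned tool axes (mm), from measured pose"""
    T=tool(); M=T[:3,:3]; a=0
    if yd is not None:
        cur=np.degrees(np.arctan2(M[1,1],M[0,1])); s=np.sign(M[2,0])  # x down -> +turn lowers heading
        a=s*((yd-cur+180)%360-180); M=M@R.from_rotvec([np.radians(a),0,0]).as_matrix()
    print("turn %.2f shift mm"%a,(M.T@(np.array(p)-T[:3,3])*1000).round(1),"tcp",T[:3,3].round(4),"yhead %.1f"%np.degrees(np.arctan2(T[1,1],T[0,1])),"zhead %.1f"%np.degrees(np.arctan2(T[1,2],T[0,2])),"xz %.4f"%T[2,0])
E
python3 - <<'E'
from h import *
to([.53,.05,.30]); to([.53,.05,.30],102.2); to([.53,.05,.30],-77.8)
E
```

```text
turn 0.00 shift mm [-113.6 -392.8  479.2] tcp [0.2181 0.5853 0.186 ] yhead 69.6 zhead -20.4 xz -1.0000
turn -32.64 shift mm [-113.6 -589.2  191.7] tcp [0.2181 0.5853 0.186 ] yhead 69.6 zhead -20.4 xz -1.0000
turn 147.36 shift mm [-113.6  589.2 -191.7] tcp [0.2181 0.5853 0.186 ] yhead 69.6 zhead -20.4 xz -1.0000
```

```bash
python3 -m handwheel '0.087 -0.028 0 0 -8.2;0.087 -0.028 0 0 -8.2;0.087 -0.028 0 0 -8.2;0.087 -0.029 0 0 -8.1' | tail -1; python3 -m handwheel '0.087 0 -0.042 0.0137 0;0.087 0 -0.042 0.0137 0;0.087 0 -0.042 0.0137 0;0.087 0 -0.042 0.0137 0;0.087 0 -0.042 0.0137 0'|tail -1;  python3 -m handwheel '0.087 0 -0.042 0.0137 0;0.087 0 -0.042 0.0137 0;0.087 0 -0.042 0.0137 0;0.087 0 -0.042 0.0137 0;0.087 0 -0.042 0.0137 0'|tail -1;  python3 -m handwheel '0.087 0 -0.042 0.0137 0;0.087 0 -0.042 0.0137 0;0.087 0 -0.042 0.0137 0;0.087 0 -0.042 0.0137 0;0.087 0 0 0 0'; python3 - <<'E'
from h import *
im,d,c=grab("wrist","w1.png"); np.save("w1.npy",d); to([.53,.05,.30],102.2)
cv2.imwrite("pics/w1b.png",cv2.resize(im,(800,600)))
E
```

```text
finger_gap: 0.0871
finger_gap: 0.0871
finger_gap: 0.087
t: 2.1
position: [0.5321, 0.0472, 0.2989]
eef_rot: [0.703, -0.074, 0.704, 0.073]
contact_force: [0.4, -0.1, -0.3]
finger_gap: 0.0868
turn -0.18 shift mm [-1.   0.7 -0.9] tcp [0.5311 0.0495 0.299 ] yhead 102.0 zhead 12.0 xz -1.0000
```

View pics/w1b.png

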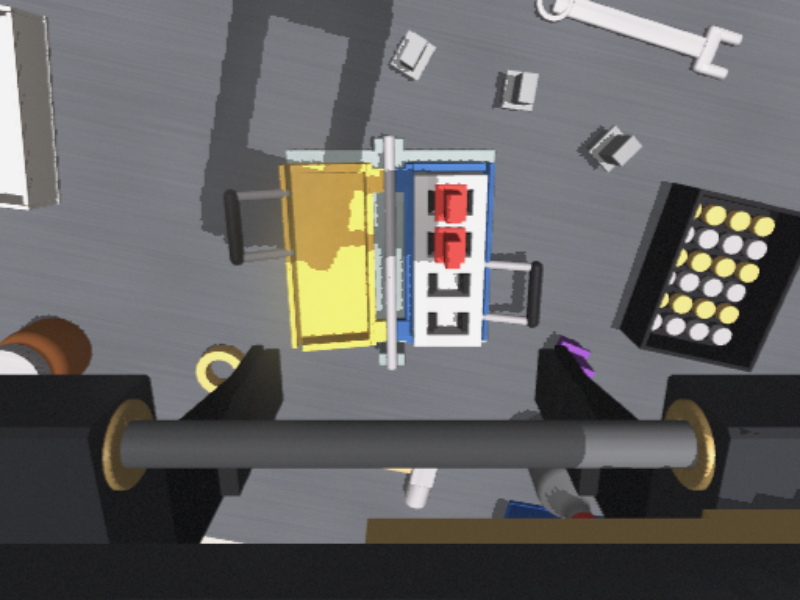

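```bash
python3 - <<'E'
from h import *
im,d,c=grab("wrist"); P=cloud(d,c); hsv=cv2.cvtColor(im,cv2.COLOR_BGR2HSV); H,S,V=[hsv[...,i].astype(int) for i in range(3)]
roi=np.zeros(H.shape,bool); roi[85:238,125:365]=1
def comps(m,amin=8):
    n,l,s,ce=cv2.connectedComponentsWithStats(m.astype(np.uint8)); return [l==i for i in range(1,n) if s[i][4]>=amin]
rect=lambda p:[np.round(x,2) for x in cv2.minAreaRect((p[:,:2]*1000).astype(np.float32))]
red=roi&((H<8)|(H>172))&(S>140)
top=red&(P[...,2]>.09)&(P[...,2]<.11)
for k in comps(top): print("fintop",k.sum(),P[k].mean(0).round(4),rect(P[k]))
w=roi&(S<50)&(abs(P[...,2]-.058)<.005); k=max(comps(w),key=np.sum); print("block",P[k][:,2].mean(),rect(P[k]))
cols=np.zeros(H.shape,bool); cols[85:240,240:262]=1
hb=cols&(P[...,2]>.036)&(P[...,2]<.05)&(S<60); print("hinge",hb.sum(),rect(P[hb]),P[hb][:,2].max())
for nm,sl in(("ybar",(slice(115,175),slice(140,158))),("bbar",(slice(162,215),slice(334,352)))):
    m=np.zeros(H.shape,bool); m[sl]=1; m&=(V<70)&(P[...,2]>.02)&(P[...,2]<.12); p=P[m]; print(nm,m.sum(),rect(p),np.percentile(p[:,2],[5,50,95]).round(4))
E
```

```text
fintop 194 [0.505  0.0759 0.0964] [array([505.1 ,  76.12]), array([20.41, 12.2 ]), np.float64(12.56)]
fintop 177 [0.5396 0.0835 0.0964] [array([540.39,  83.82]), array([21.31, 11.39]), np.float64(12.83)]
block 0.05725102261216646 [array([558.45,  87.78]), array([152.11,  59.82]), np.float64(12.09)]
hinge 1087 [array([570.41,  37.55]), array([213.83,  22.52]), np.float64(12.11)] 0.04389868678423409
ybar 431 [array([563.04, -95.92]), array([62.12, 11.92]), np.float64(11.76)] [0.0639 0.068  0.07  ]
bbar 308 [array([574.49, 172.38]), array([61.06, 10.73]), np.float64(11.98)] [0.0373 0.0413 0.0432]
```

```bash
python3 - <<'E'
from h import *
to([.5402,.0838,.089],102.15)
E
```

```text
turn -0.03 shift mm [210.2  29.9  16.7] tcp [0.5305 0.051  0.2992] yhead 102.1 zhead 12.1 xz -1.0000
```

```bash
python3 -m handwheel '0.04 0.04 0.015 0.0085 0;0.04 0.04 0.015 0.0085 0;0.04 0.04 0 0 0;0.04 0.04 0 0 0;0.04 0.03 0 0 0' |tail -5;python3 -m handwheel '0.04 0.01 0 0 0;0.03 0.010 0 0 0;0.03 0 0 0 0;0.03 0 0 0 0' |tail -5; python3 - <<'E'
from h import *
to([.5402,.0838,.089],102.15)
im,d,c=grab("wrist","w2.png")
cv2.imwrite("pics/w2b.png",cv2.resize(im,(800,600)))
E
```

```text
t: 2.7
position: [0.5386, 0.0866, 0.1071]
eef_rot: [0.702, -0.076, 0.704, 0.077]
contact_force: [0.1, -0.0, -0.3]
finger_gap: 0.0549
t: 3.1
position: [0.542, 0.085, 0.0915]
eef_rot: [0.704, -0.076, 0.702, 0.076]
contact_force: [1.0, 0.4, -0.2]
finger_gap: 0.0317
turn 0.12 shift mm [ 2.5 -0.7 -2. ] tcp [0.542  0.085  0.0915] yhead 102.3 zhead 12.3 xz -1.0000
```

View pics/w2b.png

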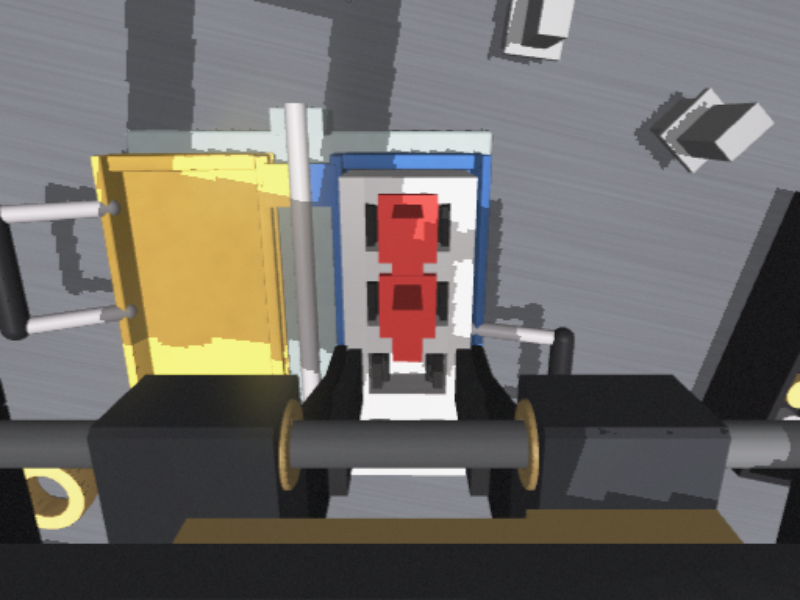

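```bash
python3 -m handwheel '0.03 0.002 0 -0.0015 0;0.005 0 0 0 0;0.005 0 0 0 0;0.005 0 0 0 0;0.005 0 0 0 0' 15 |tail -5; 
python3 -m handwheel '0.005 0 0.003 0 0;0.005 0 0.003 0 0;0.005 -0.0005 0.003 0 0;0.005 -0.0005 0.002 0 0;0.005 -0.0005 0 0 0' |tail -5; python3 - <<'E'
from h import *
im,d,c=grab("wrist","w3.png"); to([0.542,.085,.0915])
E
```

```text
t: 3.65
position: [0.5394, 0.0843, 0.0878]
eef_rot: [0.703, -0.075, 0.703, 0.075]
contact_force: [-0.6, -0.6, -0.1]
finger_gap: 0.0081
t: 4.15
position: [0.5369, 0.0955, 0.0893]
eef_rot: [0.703, -0.076, 0.703, 0.076]
contact_force: [0.0, -0.1, -0.4]
finger_gap: 0.0048
turn 0.00 shift mm [ -2.1 -11.1   2.6] tcp [0.5371 0.0953 0.0894] yhead 102.3 zhead 12.3 xz -1.0000
```

View pics/w3.png

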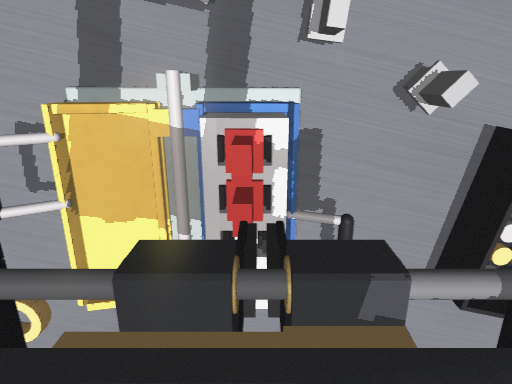

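```bash
python3 - <<'E'
from h import *
im,d,c=grab("wrist"); P=cloud(d,c); T=tool(); Q=(P-T[:3,3])@T[:3,:3]*1000
for v in range(205,300,5): print(v,[(Q[v,u].round().astype(int).tolist(),im[v,u].tolist()) for u in (242,250,262,278)])
im,d,c=grab("scene"); cv2.imwrite("pics/s4.png",cv2.resize(im[110:230,180:350],(800,565),interpolation=cv2.INTER_CUBIC))
E
```

```text
205 [([-6, -12, -8], [59, 61, 190]), ([-7, -7, -9], [60, 62, 191]), ([27, 0, 4], [57, 60, 182]), ([32, 12, 6], [245, 245, 246])]
210 [([-7, -12, -5], [59, 61, 189]), ([-6, -7, -5], [60, 62, 191]), ([28, 0, 9], [59, 62, 184]), ([32, 12, 10], [245, 245, 246])]
215 [([-8, -12, -2], [57, 59, 188]), ([-7, -7, -2], [59, 62, 189]), ([26, 0, 12], [67, 68, 189]), ([32, 12, 14], [242, 242, 243])]
220 [([-7, -12, 1], [47, 49, 146]), ([-8, -7, 1], [59, 61, 189]), ([27, 0, 16], [70, 73, 188]), ([32, 12, 18], [135, 134, 137])]
225 [([-42, -10, -11], [26, 25, 24]), ([-38, -6, -9], [31, 29, 28]), ([32, 0, 22], [176, 175, 179]), ([-41, 8, -11], [25, 25, 25])]
230 [([-48, -10, -11], [18, 22, 21]), ([-45, -6, -10], [28, 28, 29]), ([31, 0, 26], [140, 140, 142]), ([-47, 8, -11], [20, 19, 21])]
235 [([-52, -9, -11], [25, 22, 23]), ([-49, -6, -9], [30, 28, 28]), ([39, 0, 34], [41, 39, 42]), ([-53, 8, -11], [27, 27, 26])]
240 [([-59, -9, -11], [25, 27, 24]), ([-54, -5, -9], [30, 30, 30]), ([39, 0, 38], [52, 53, 53]), ([-59, 7, -11], [20, 21, 21])]
245 [([-63, -9, -11], [23, 22, 24]), ([-60, -5, -9], [34, 33
[... 692 characters left out ...]
, 4, -32], [53, 51, 51])]
275 [([-120, -5, -32], [73, 70, 71]), ([-122, -3, -33], [73, 72, 71]), ([-120, 0, -32], [74, 73, 72]), ([-120, 4, -32], [76, 73, 73])]
280 [([-121, -5, -31], [84, 82, 82]), ([-122, -3, -32], [83, 81, 82]), ([-122, 0, -31], [85, 83, 83]), ([-121, 4, -31], [85, 82, 83])]
285 [([-122, -5, -30], [93, 91, 90]), ([-123, -3, -31], [94, 93, 92]), ([-123, 0, -31], [95, 93, 91]), ([-123, 4, -31], [97, 94, 94])]
290 [([-124, -5, -30], [97, 94, 94]), ([-123, -3, -29], [97, 95, 93]), ([-123, 0, -29], [96, 94, 93]), ([-123, 4, -30], [98, 96, 96])]
295 [([-123, -5, -28], [92, 89, 89]), ([-123, -3, -28], [93, 91, 90]), ([-123, 0, -28], [92, 90, 89]), ([-123, 4, -28], [90, 89, 88])]
```

View pics/s4.png

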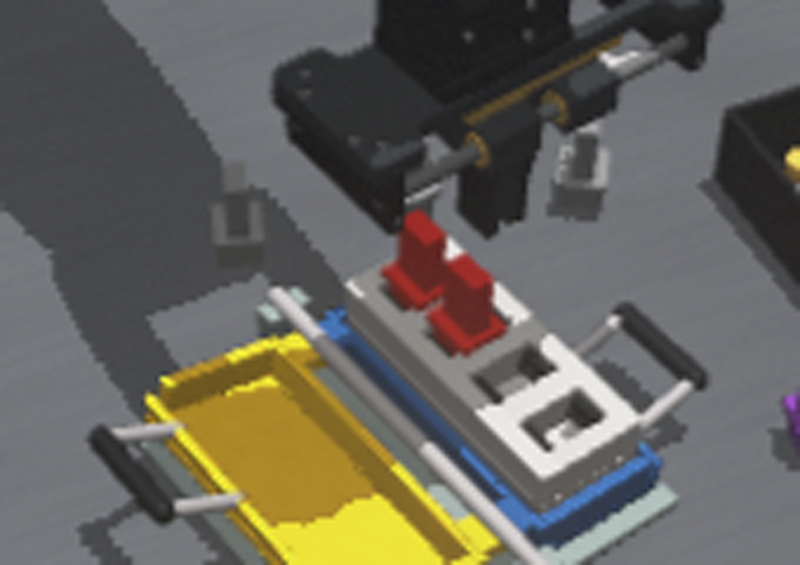

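```bash
python3 -m handwheel '0.03 0 -0.011 0.0008 0;0.03 0 0 0 0;0.03 0.012 0 0 0;0.03 0.012 0 0 0;0.03 0.0 0 0 0' |tail -5; 
python3 - <<'E'
from h import *
im,d,c=grab("wrist","w4.png"); to([0.5402,.0838,.051],102.15); P=cloud(d,c); T=tool(); Q=(P-T[:3,3])@T[:3,:3]*1000
F=(im.max(2)<60)&(abs(Q[...,1])<40)&(Q[...,0]>-60)&(Q[...,2]<0); print(F.sum(),np.sort(Q[F][:,0])[-10:].round(1))
E
```

```text
t: 4.8
position: [0.5377, 0.0845, 0.0622]
eef_rot: [0.701, -0.075, 0.705, 0.076]
contact_force: [-0.6, 0.4, -1.3]
finger_gap: 0.0288
turn 0.10 shift mm [12.2 -1.1  1.7] tcp [0.5384 0.0846 0.0632] yhead 102.3 zhead 12.3 xz -1.0000
1650 [13.8 13.9 13.9 13.9 14.3 14.3 14.4 14.7 15.1 16.6]
```

View pics/w4.png

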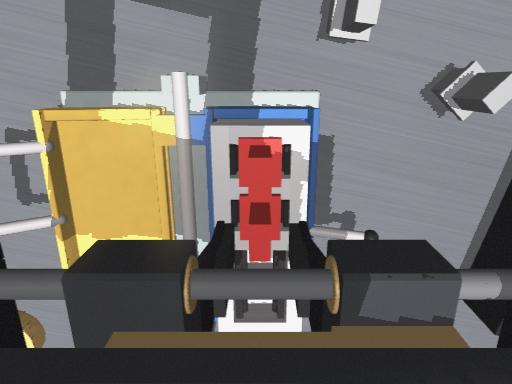

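```bash
python3 - <<'E'
from h import *
im,d,c=grab("wrist"); P=cloud(d,c); T=tool(); Q=(P-T[:3,3])@T[:3,:3]*1000
for v in range(180,275,6): print(v,[(Q[v,u].round().astype(int).tolist(),im[v,u].tolist()) for u in (220,228,262,268)], P[v,262].round(3))
E
```

```text
180 [([7, -26, -21], [181, 181, 186]), ([7, -21, -21], [181, 182, 185]), ([-32, 0, -33], [61, 64, 195]), ([-33, 3, -33], [62, 66, 196])] [0.507 0.078 0.096]
186 [([6, -26, -17], [180, 181, 185]), ([7, -21, -17], [181, 180, 184]), ([-32, 0, -29], [62, 65, 196]), ([-32, 3, -29], [61, 63, 195])] [0.51  0.079 0.096]
192 [([7, -27, -13], [182, 182, 185]), ([7, -21, -13], [180, 180, 184]), ([-32, 0, -26], [61, 63, 195]), ([-31, 3, -26], [63, 64, 197])] [0.513 0.079 0.096]
198 [([6, -27, -9], [179, 178, 182]), ([6, -21, -9], [179, 179, 183]), ([2, 0, -11], [60, 64, 194]), ([1, 4, -11], [61, 64, 195])] [0.528 0.083 0.063]
204 [([7, -27, -5], [179, 179, 184]), ([7, -22, -5], [178, 178, 182]), ([-5, 0, -10], [32, 33, 102]), ([-5, 4, -10], [34, 34, 102])] [0.53  0.083 0.07 ]
210 [([7, -27, -1], [178, 177, 181]), ([7, -22, -1], [180, 179, 182]), ([-15, 0, -9], [32, 34, 102]), ([-15, 4, -9], [33, 33, 103])] [0.53  0.083 0.079]
216 [([6, -27, 3], [178, 177, 182]), ([7, -22, 3], [179, 178, 181]), ([-23, 0, -9], [34, 36, 104]), ([-24, 4, -10], [30, 32, 101])] [0.53  0.083 0.087]
222 [([-36, -22, -11
[... 647 characters left out ...]
3, 30, 30]), ([-33, 0, 4], [58, 60, 190]), ([-32, 4, 5], [59, 61, 192])] [0.543 0.086 0.097]
252 [([-66, -18, -10], [31, 29, 29]), ([-60, -15, -7], [31, 29, 31]), ([-33, 0, 8], [60, 62, 192]), ([-33, 4, 8], [59, 62, 191])] [0.547 0.086 0.097]
258 [([-70, -18, -10], [29, 30, 30]), ([-61, -15, -4], [29, 27, 28]), ([-32, 0, 12], [60, 62, 191]), ([-32, 4, 12], [65, 67, 194])] [0.551 0.087 0.096]
264 [([-75, -17, -10], [32, 30, 31]), ([-61, -15, -1], [28, 26, 26]), ([23, 0, 48], [98, 98, 100]), ([23, 5, 48], [99, 98, 101])] [0.586 0.095 0.041]
270 [([-118, -11, -33], [55, 54, 53]), ([-119, -9, -34], [54, 53, 53]), ([-118, 0, -33], [54, 51, 50]), ([-118, 2, -33], [55, 55, 54])] [0.507 0.078 0.182]
```

```bash
python3 -m handwheel '0.03 0.010 -0.001 0.0015 0;0.03 0 0 0 0;0.005 0 0 0 0;0.005 0 0 0 0;0.005 0 0 0 0' 15 |tail -5; python3 -m handwheel '0.005 0 0 0 0;0.005 0 0 0 0'; python3 - <<'E'
from h import *
to([0.5402,.0838,.053],102.15)
E
```

```text
t: 5.4
position: [0.542, 0.0839, 0.0556]
eef_rot: [0.703, -0.076, 0.703, 0.075]
contact_force: [0.2, 0.8, 0.1]
finger_gap: 0.0135
t: 5.6
position: [0.5421, 0.084, 0.0556]
eef_rot: [0.703, -0.075, 0.703, 0.076]
contact_force: [1.3, -0.1, 1.7]
finger_gap: 0.0119
turn 0.10 shift mm [ 2.6  0.2 -1.8] tcp [0.5421 0.084  0.0556] yhead 102.3 zhead 12.3 xz -1.0000
```

```bash
python3 -m handwheel '0.005 -0.0005 0.003 0 0;0.005 -0.0005 0.003 0 0;0.005 -0.0005 0.003 0 0;0.005 -0.0005 0.002 0 0' |tail -5; python3 -m handwheel '0.005 -0.0005 -0.003 0 0;0.005 -0.0005 -0.003 0 0;0.005 -0.0005 -0.003 0 0;0.005 -0.0005 -0.003 0 0' |tail -5;  python3 - <<'E'
from h import *
im,d,c=grab("wrist"); P=cloud(d,c); hsv=cv2.cvtColor(im,cv2.COLOR_BGR2HSV); H,S,V=[hsv[...,i].astype(int) for i in range(3)]
w=(S<50)&(V>100)&(abs(P[...,2]-.058)<.006)&(abs(P[...,0]-.5)<.04)&(abs(P[...,1]-.08)<.04); print("block z",np.median(P[w][:,2]), w.sum())
s=grab("scene")[0]; cv2.imwrite("pics/s5.png",cv2.resize(s[110:230,180:350],(800,565),interpolation=cv2.INTER_CUBIC))
E
```

```text
t: 6.0
position: [0.54, 0.0938, 0.0579]
eef_rot: [0.703, -0.076, 0.703, 0.075]
contact_force: [1.3, -5.9, 3.2]
finger_gap: 0.0118
t: 6.4
position: [0.5409, 0.0833, 0.058]
eef_rot: [0.702, -0.075, 0.704, 0.076]
contact_force: [1.7, 2.1, -8.7]
finger_gap: 0.0114
block z 0.05934704455517552 4966
```

View pics/s5.png

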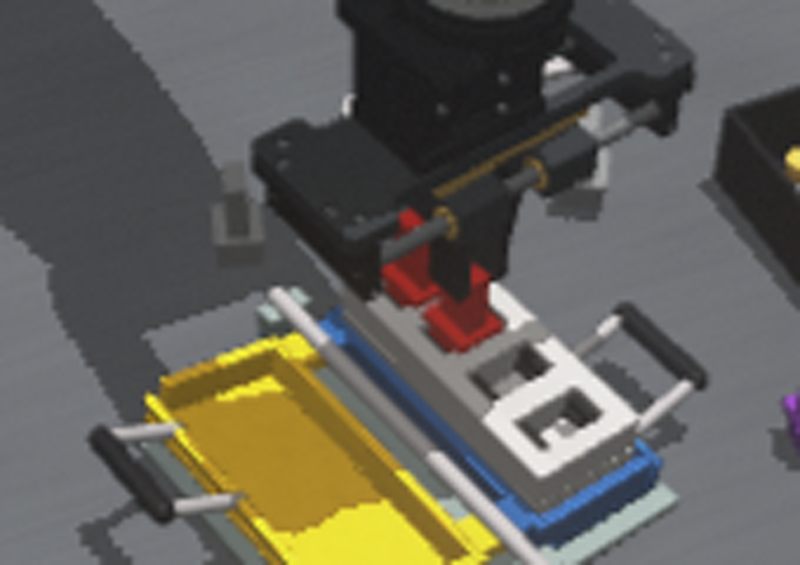

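```bash
cat > chk.py <<'E'
from h import *
def chk(x0,y0,save=None):
    im,d,c=grab("wrist",save); P=cloud(d,c); hsv=cv2.cvtColor(im,cv2.COLOR_BGR2HSV); H,S,V=[hsv[...,i].astype(int) for i in range(3)]
    # cradle-aligned coords about block centre
    a=np.radians(12.15); ex=np.array([np.cos(a),np.sin(a)]); ey=np.array([-ex[1],ex[0]]); D=P[...,:2]-[.5585,.0878]; bx=D@ex; by=D@ey; z=P[...,2]
    red=((H<8)|(H>172))&(S>140)&(abs(bx-x0)<.014)&(abs(by)<.04)
    ft=red&(z>z[red].max()-.006); print("fin top y %.1f z %.1f"%(np.median(by[ft])*1e3,z[ft].mean()*1e3))
    col=red&(z>.058)&(z<z[red].max()-.022); A=np.c_[by[col],np.ones(col.sum())]; print("low red y range",np.percentile(by[col]*1e3,[3,97]).round(1),"z", np.percentile(z[col]*1e3,[5,50,95]).round(1))
    w=(S<50)&(V>100)&(abs(z-.06)<.012)&(abs(bx)<.072)&(abs(by)<.027)
    for s in (bx<-.035,bx>.03): k=w&s; print("block z",k.sum(),(np.median(z[k])*1e3).round(1) if k.any() else None,end=" ")
    s=readout.sense(); print("\nF",np.round(s["contact_force"],1),"gap",round(s["finger_gap"],4)); to([.5402,.0838,.053],102.15)
E
python3 -m handwheel '0.005 0 -0.003 0 0;0.005 0 -0.003 0 0;0.005 0 -0.002 0 0;0.005 0 0 0 0;0.005 0 0 0 0' |tail -5; python3 -c "
from chk import *
chk(-.018,0,'w5.png')"
```

```text
t: 7.0
position: [0.5444, 0.0749, 0.0602]
eef_rot: [0.704, -0.076, 0.703, 0.075]
contact_force: [-2.1, 1.7, -0.0]
finger_gap: 0.0121
fin top y -15.9 z 108.5
low red y range [-18.4   6.3] z [63.2 66.2 85.8]
block z 2303 60.8 block z 522 59.3 
F [-2.3  2.2  1.1] gap 0.012
turn 0.11 shift mm [ 7.1  9.6 -2.2] tcp [0.5443 0.0749 0.0602] yhead 102.3 zhead 12.3 xz -1.0000
```

View pics/w5.png

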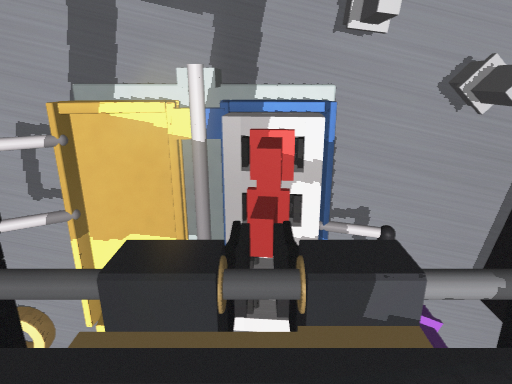

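```bash
python3 -m handwheel '0.005 0 0.004 0 0;0.005 0 0.004 0 0;0.005 0 0.004 0 0;0.005 0 0.004 0 0;0.005 0 0.004 0 0' |tail -5; python3 -c "
from chk import *
chk(-.018,0)"; python3 -m handwheel '0.005 -0.0005 0.001 0 0;0.005 -0.0005 0 0 0;0.005 -0.0005 -0.004 0 0;0.005 -0.0005 -0.004 0 0;0.005 0 -0.004 0 0' |tail -5;  python3 -m handwheel '0.005 -0.0005 -0.004 0 0;0.005 -0.0005 -0.004 0 0;0.005 -0.0005 -0.001 0 0;0.005 -0.0005 0 0 0'; python3 -c "
from chk import *
chk(-.018,0)"
```

```text
t: 7.55
position: [0.5411, 0.0937, 0.0609]
eef_rot: [0.704, -0.076, 0.702, 0.075]
contact_force: [-0.9, -6.2, 3.8]
finger_gap: 0.0113
fin top y 3.8 z 109.3
low red y range [-5.8 18.9] z [63.3 65.7 86.7]
block z 2311 60.5 block z 507 59.1 
F [-1.3 -5.2  5. ] gap 0.0111
turn 0.13 shift mm [  7.9 -10.   -2.8] tcp [0.5408 0.0942 0.0609] yhead 102.3 zhead 12.3 xz -1.0000
t: 8.1
position: [0.541, 0.0843, 0.0603]
eef_rot: [0.703, -0.075, 0.704, 0.076]
contact_force: [1.2, 2.3, -7.2]
finger_gap: 0.0113
t: 8.5
position: [0.5433, 0.0753, 0.0631]
eef_rot: [0.703, -0.075, 0.703, 0.076]
contact_force: [-1.0, 3.2, -5.5]
finger_gap: 0.0111
fin top y -9.0 z 99.8
low red y range [-18.8   6. ] z [64.5 66.5 79.2]
block z 2151 62.4 block z 509 60.1 
F [-0.4  4.  -4.4] gap 0.011
turn 0.10 shift mm [10.1  9.  -1.3] tcp [0.5433 0.0753 0.0631] yhead 102.3 zhead 12.3 xz -1.0000
```

```bash
python3 -m handwheel '0.005 0.001 0.003 0 0;0.005 0.002 0.003 0 0;0.005 0.002 0.003 0 0;0.005 0.002 0 0 0;0.03 0 0 0 0' |tail -5; python3 -m handwheel '0.03 0 0 0 0;0.04 -0.03 0 0 0;0.04 -0.04 0 0 0;0.04 0 0 0 8.5;0.04 0 0 0 8.5' |tail -5; python3 -m handwheel '0.04 0 0 0 8.5;0.04 0 0 0 8.5;0.04 0 0 0 8.5;0.04 0 0 0 8.5;0.04 0 0 0 8.5' |tail -5; python3 -m handwheel '0.04 0 0 0 8.5;0.04 0 0 0 8.5;0.04 0 0 0 8.5;0.04 0 0 0 5;0.04 0 0 0 0' |tail -5; python3 - <<'E'
from h import *
im,d,c=grab("wrist","w6.png"); print(readout.sense()["joint_positions"].round(2)); to([.5402,.0838,.1],12.15); P=cloud(d,c); hsv=cv2.cvtColor(im,cv2.COLOR_BGR2HSV); H,S,V=[hsv[...,i].astype(int) for i in range(3)]
red=((H<8)|(H>172))&(S>140)&(P[...,2]>.092)&(P[...,2]<.105)&(abs(P[...,0]-.52)<.05)&(abs(P[...,1]-.08)<.05)
n,l,s,ce=cv2.connectedComponentsWithStats(red.astype(np.uint8))
for i in range(1,n):
    if s[i][4]>40: p=P[l==i]; print(s[i],p.mean(0).round(4),cv2.minAreaRect((p[:,:2]*1000).astype(np.float32)))
w=(S<50)&(V>100)&(abs(P[...,2]-.06)<.01)&(abs(P[...,0]-.5585)<.08)&(abs(P[...,1]-.0878)<.03);print(np.median(P[w][:,2]))
T=tool(); Q=(P-T[:3,3])@T[:3,:3]*1000
F=(im.max(2)<60)&(abs(Q[...,1])<60)&(Q[...,0]>-45)&(Q[...,0]<-30)&(abs(Q[...,2])<15); print("tips y",np.percentile(Q[F][:,1],[2,25,48,52,75,98]).round(1))
E
```

```text
t: 9.05
position: [0.5439, 0.0837, 0.0584]
eef_rot: [0.705, -0.076, 0.702, 0.075]
contact_force: [0.3, -0.3, 0.4]
finger_gap: 0.0148
t: 9.55
position: [0.5435, 0.0836, 0.1282]
eef_rot: [0.708, 0.031, 0.705, -0.032]
contact_force: [-0.4, -0.6, -0.3]
finger_gap: 0.0396
t: 10.05
position: [0.542, 0.0835, 0.1261]
eef_rot: [0.647, 0.285, 0.647, -0.286]
contact_force: [-0.2, -0.2, 0.3]
finger_gap: 0.0402
t: 10.55
position: [0.542, 0.0836, 0.1261]
eef_rot: [0.551, 0.444, 0.55, -0.444]
contact_force: [0.3, 0.5, -0.3]
finger_gap: 0.0397
[ 0.01  0.09  1.79 -0.    1.26 -0.21]
turn 0.23 shift mm [26.2 -1.6 -0.5] tcp [0.5419 0.0836 0.1262] yhead 12.4 zhead -77.6 xz -1.0000
[193 186  31  19 516] [0.505  0.0771 0.0964] ((504.5669250488281, 76.763916015625), (22.033479690551758, 12.411100387573242), 13.003473281860352)
[244 188  31  19 530] [0.5404 0.0841 0.0967] ((540.6941528320312, 83.50381469726562), (21.652000427246094, 12.866930961608887), 12.927051544189453)
0.05756333885877968
tips y [-27.7 -22.2 -14.5  20.5  23.   28.5]
```

View pics/w6.png

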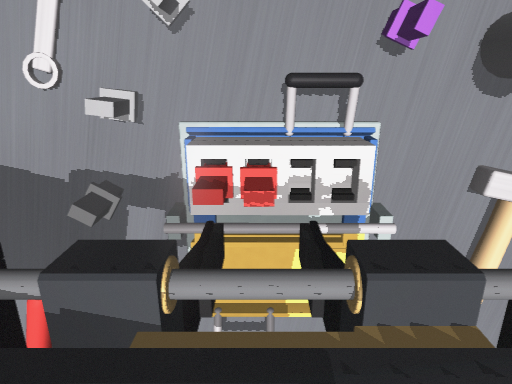

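```bash
python3 -m handwheel '0.028 0.035 -0.0014 -0.0003 0.2;0.028 0 0 0 0;0.028 0.03 0 0 0;0.028 0.013 0 0 0;0.028 0 0 0 0' 12|tail -5; python3 - <<'E'
from h import *
to([.5405,.0838,.049],12.15)
E
python3 -m handwheel '0.01 0 0 0 0;0.01 0 0 0 0;0.01 0 0 0 0;0.01 0 0 0 0'|tail -5;
```

```text
t: 11.1
position: [0.5383, 0.0838, 0.0464]
eef_rot: [0.549, 0.443, 0.551, -0.446]
contact_force: [-0.7, -1.0, 0.0]
finger_gap: 0.0282
turn -0.04 shift mm [-2.6  2.1  0.4] tcp [0.5383 0.0838 0.0464] yhead 12.1 zhead -77.9 xz -1.0000
t: 11.5
position: [0.5406, 0.0839, 0.0493]
eef_rot: [0.55, 0.445, 0.55, -0.445]
contact_force: [-3.7, -0.0, 5.4]
finger_gap: 0.0219
```

```bash
python3 -m handwheel '0.01 0 0 0.003 0;0.01 -0.0005 0 0.003 0;0.01 -0.0005 0 0.003 0;0.01 -0.0005 0 0.002 0;0.01 0 0 0 0'|tail -5; python3 -c "
from chk import *
chk(-.018,0,'w7.png')"; python3 -m handwheel '0.01 -0.0005 0 -0.004 0;0.01 -0.0005 0 -0.004 0;0.01 -0.0005 0 -0.004 0;0.01 -0.0005 0 -0.004 0;0.01 0 0 -0.006 0'|tail -5; python3 -c "
from chk import *
chk(-.018,0,'w8.png')
a=cv2.imread('pics/w7.png');b=cv2.imread('pics/w8.png'); cv2.imwrite('pics/w78.png',np.hstack([a[100:250,130:400],b[100:250,130:400]]))"
```

```text
t: 12.0
position: [0.5424, 0.0742, 0.0508]
eef_rot: [0.549, 0.445, 0.55, -0.444]
contact_force: [-6.3, 3.7, 7.0]
finger_gap: 0.0218
fin top y -8.5 z 99.3
low red y range [-5.9  7.1] z [62.9 66.6 80.5]
block z 2173 61.5 block z 3795 60.8 
F [-5.7  4.3  6.2] gap 0.0218
turn -90.09 shift mm [-2.3  9.7 -0.1] tcp [0.5424 0.0743 0.0507] yhead 12.1 zhead -77.9 xz -1.0000
t: 12.55
position: [0.5382, 0.0941, 0.052]
eef_rot: [0.55, 0.444, 0.549, -0.445]
contact_force: [-2.3, -4.1, -1.6]
finger_gap: 0.0216
fin top y 10.2 z 99.9
low red y range [12.1 21.1] z [62.3 65.4 81. ]
block z 642 59.0 block z 1733 59.4 
F [-1.2 -2.8 -2.1] gap 0.0219
turn -90.08 shift mm [ -0.9 -11.5  -0.3] tcp [0.538  0.0951 0.0521] yhead 12.1 zhead -77.9 xz -1.0000
```

View pics/w78.png

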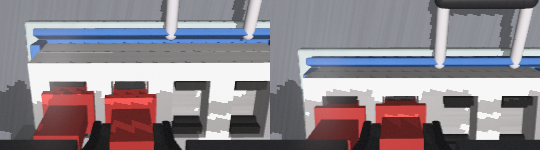

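```bash
cat > chk2.py <<'E'
from h import *
def chk(x0):
    im,d,c=grab("wrist"); P=cloud(d,c); hsv=cv2.cvtColor(im,cv2.COLOR_BGR2HSV); H,S,V=[hsv[...,i].astype(int) for i in range(3)]
    a=np.radians(12.15); ex=np.array([np.cos(a),np.sin(a)]); ey=np.array([-ex[1],ex[0]]); D=P[...,:2]-[.5585,.0878]; bx=D@ex; by=D@ey; z=P[...,2]
    red=((H<8)|(H>172))&(S>140)&(abs(bx-x0)<.010)&(abs(by)<.05)&(z>.055)&(z<.2)
    p=np.c_[by[red],z[red]]*1e3; ang=[]
    ft=p[:,1]>p[:,1].max()-6; print("fin top y %.1f z %.1f"%(np.median(p[ft,0]),np.median(p[ft,1])),end=" ")
    # fin side face: points between collar and top
    m=(p[:,1]>74)&(p[:,1]<p[:,1].max()-6)
    if m.sum()>20: q=np.polyfit(p[m,1],p[m,0],1); print("side face n=%d tilt %.2f"%(m.sum(),q[0]),end=" ")
    w=(S<50)&(V>100)&(abs(z-.06)<.02)&(abs(bx)<.074)&(abs(by)<.029)
    A=np.c_[bx[w],by[w],np.ones(w.sum())]; k=np.linalg.lstsq(A,z[w],rcond=None)[0]; print("block top z %.1f med %.1f slopes %.3f %.3f"%(k[2]*1e3,np.median(z[w])*1e3,k[0],k[1]),end=" ")
    s=readout.sense(); print("F",np.round(s["contact_force"],1),"gap",round(s["finger_gap"],4),"tcp",s["position"].round(4),"cmdless")
E
python3 -c "
from chk2 import *
chk(-.018);chk(-.054)"
python3 -m handwheel '0.01 -0.0005 0 0.004 0;0.01 -0.0005 0 0.004 0;0.01 -0.0005 0 0.004 0;0.01 -0.0005 0 0.004 0;0.01 0 0 0.006 0'|tail -2; python3 -c "
from chk2 import *
chk(-.018)"
python3 -m handwheel '0.01 -0.0005 0 -0.004 0;0.01 -0.0005 0 -0.004 0;0.01 -0.0005 0 -0.004 0;0.01 -0.0005 0 -0.004 0;0.01 0 0 -0.006 0'|tail -2; python3 -c "
from chk2 import *
chk(-.018)"
```

```text
fin top y 12.7 z 99.6 side face n=502 tilt 0.09 block top z 58.9 med 59.1 slopes -0.006 -0.014 F [-1.7 -2.7 -2. ] gap 0.0217 tcp [0.5381 0.0948 0.0521] cmdless
fin top y 16.2 z 96.7 side face n=151 tilt 0.11 block top z 59.1 med 59.0 slopes -0.005 -0.030 F [-1.5 -3.1 -3. ] gap 0.0216 tcp [0.5381 0.0946 0.0521] cmdless
contact_force: [-3.0, 3.9, -2.7]
finger_gap: 0.0218
fin top y -9.0 z 100.7 side face n=796 tilt -0.10 block top z 60.7 med 61.6 slopes -0.020 -0.073 F [-2.5  2.9 -4.3] gap 0.0215 tcp [0.5428 0.0727 0.0541] cmdless
contact_force: [0.2, -4.0, -4.3]
finger_gap: 0.0215
fin top y 12.2 z 101.8 side face n=544 tilt 0.09 block top z 59.3 med 60.5 slopes -0.032 0.030 F [-0.3 -1.7 -5.6] gap 0.0214 tcp [0.538  0.0953 0.0561] cmdless
```

```bash

python3 -m handwheel '0.01 0 0 -0.004 0;0.01 0 0 -0.003 0;0.01 0 0 0 0' 8|tail -2; python3 -c "
from chk2 import *
chk(-.018)"
python3 -m handwheel '0.01 -0.0004 0 0.007 0;0.01 -0.0004 0 0.007 0;0.01 -0.0004 0 0.007 0;0.01 -0.0004 0 0.007 0;0.01 0 0 0.007 0'|tail -2; python3 -c "
from chk2 import *
chk(-.018)"
python3 -m handwheel '0.01 -0.0005 0 -0.007 0;0.01 -0.0005 0 -0.007 0;0.01 -0.0005 0 -0.007 0;0.01 -0.0005 0 -0.007 0;0.01 0 0 -0.007 0'|tail -2; python3 -c "
from chk2 import *
chk(-.018)"
```

```text
contact_force: [-0.2, -2.9, -3.3]
finger_gap: 0.022
fin top y 19.3 z 101.5 side face n=405 tilt 0.19 block top z 55.0 med 59.9 slopes -0.054 0.177 F [-1.1 -3.3 -3.6] gap 0.0219 tcp [0.5366 0.1016 0.0559] cmdless
contact_force: [-1.1, 4.3, -1.5]
finger_gap: 0.0222
fin top y -14.9 z 101.3 side face n=938 tilt -0.21 block top z 61.4 med 63.8 slopes -0.020 -0.034 F [-1.4  3.3 -2.3] gap 0.0222 tcp [0.5444 0.0662 0.0578] cmdless
contact_force: [0.6, -3.5, -1.4]
finger_gap: 0.0219
fin top y 19.5 z 101.6 side face n=390 tilt 0.18 block top z 56.7 med 60.0 slopes -0.055 0.082 F [-1.  -2.6 -1.6] gap 0.0216 tcp [0.5367 0.1027 0.0599] cmdless
```

```bash

python3 -m handwheel '0.01 0 0 0.006 0;0.01 0 0 0.006 0;0.01 0 0 0.006 0;0.026 0 0 0 0;0.026 0 0 0 0' |tail -2; python3 -m handwheel '0.026 0.005 0 0 0;0.026 0.005 0 0 0;0.01 0 0 0 0;0.01 0 0 0 0;0.01 0 0 0 0' 11|tail -2;python3 -c "
from chk2 import *
chk(-.018)"
python3 -m handwheel '0.01 -0.0004 0 0.006 0;0.01 -0.0004 0 0.006 0;0.01 -0.0004 0 0.007 0;0.01 0 0 0 0'|tail -2; python3 -c "
from chk2 import *
chk(-.018)"
python3 -m handwheel '0.01 -0.0005 0 -0.008 0;0.01 -0.0005 0 -0.008 0;0.01 -0.0005 0 -0.008 0;0.01 -0.0005 0 -0.007 0;0.01 0 0 -0.007 0'|tail -2; python3 -c "
from chk2 import *
chk(-.018)"
```

```text
contact_force: [-0.0, 0.4, -0.7]
finger_gap: 0.0252
contact_force: [1.0, 1.2, -3.7]
finger_gap: 0.0217
fin top y 0.7 z 97.9 side face n=617 tilt -0.01 block top z 57.3 med 57.6 slopes 0.002 0.008 F [ 1.3  0.6 -4.6] gap 0.0217 tcp [0.5399 0.084  0.0488] cmdless
contact_force: [-2.0, 5.4, 2.4]
finger_gap: 0.0222
fin top y -16.3 z 100.3 side face n=1056 tilt -0.25 block top z 59.8 med 61.2 slopes -0.004 -0.036 F [-1.8  4.5  1.1] gap 0.022 tcp [0.5442 0.0655 0.0511] cmdless
contact_force: [-1.5, -4.2, 0.7]
finger_gap: 0.022
fin top y 20.4 z 102.7 side face n=471 tilt 0.18 block top z 53.4 med 59.7 slopes -0.037 0.232 F [-1.8 -4.4  2.2] gap 0.0218 tcp [0.5366 0.1033 0.0533] cmdless
```

```bash
for a in 1; do
python3 -m handwheel '0.01 -0.0005 0 0.008 0;0.01 -0.0005 0 0.008 0;0.01 -0.0005 0 0.008 0;0.01 -0.0005 0 0.007 0;0.01 0 0 0.007 0'|tail -2; 
python3 -m handwheel '0.01 -0.0005 0 -0.008 0;0.01 -0.0005 0 -0.008 0;0.01 -0.0005 0 -0.008 0;0.01 -0.0005 0 -0.007 0;0.01 0 0 -0.007 0'|tail -2; done; python3 -c "
from chk2 import *
chk(-.018)"
python3 -m handwheel '0.01 -0.0005 0 0.008 0;0.01 -0.0005 0 0.008 0;0.01 -0.0005 0 0.008 0;0.01 -0.0005 0 0.007 0;0.01 0 0 0.007 0'|tail -2; 
python3 -m handwheel '0.01 -0.0005 0 -0.008 0;0.01 -0.0005 0 -0.008 0;0.01 -0.0005 0 -0.008 0;0.01 -0.0005 0 -0.007 0;0.01 0 0 -0.007 0'|tail -2;  python3 -c "
from chk2 import *
chk(-.018)"
```

```text
contact_force: [-2.5, 4.3, -1.3]
finger_gap: 0.0219
contact_force: [-0.8, -3.6, -1.1]
finger_gap: 0.0216
fin top y 21.5 z 103.2 side face n=411 tilt 0.21 block top z 55.2 med 59.9 slopes -0.054 0.153 F [-1.  -3.7 -1.3] gap 0.0218 tcp [0.5363 0.1036 0.0571] cmdless
contact_force: [-2.5, 5.3, -0.8]
finger_gap: 0.022
contact_force: [-0.4, -3.5, -3.2]
finger_gap: 0.0218
fin top y 21.8 z 104.0 side face n=369 tilt 0.22 block top z 57.1 med 60.5 slopes -0.072 0.092 F [-0.3 -1.8 -5. ] gap 0.0216 tcp [0.5362 0.1037 0.0609] cmdless
```

```bash

python3 -m handwheel '0.01 0 0 0.007 0;0.01 0 0 0.006 0;0.01 0 0 0.006 0;0.026 0 0 0 0;0.026 0 0 0 0' |tail -2; python3 -m handwheel '0.026 0.005 0 0 0;0.026 0.005 0 0 0;0.01 0 0 0 0;0.01 0 0 0 0;0.01 0 0 0 0' 25|tail -2;python3 -c "
from chk2 import *
chk(-.018)"
python3 -m handwheel '0.01 -0.0003 0 0.006 0;0.01 -0.0003 0 0.006 0;0.01 -0.0003 0 0.007 0;0.01 0 0 0.001 0'|tail -2; python3 -c "
from chk2 import *
chk(-.018)"
python3 -m handwheel '0.01 -0.0003 0 -0.008 0;0.01 -0.0003 0 -0.008 0;0.01 -0.0003 0 -0.008 0;0.01 -0.0003 0 -0.008 0;0.01 0 0 -0.008 0'|tail -2; python3 -c "
from chk2 import *
chk(-.018)"
python3 -m handwheel '0.01 -0.0003 0 0.008 0;0.01 -0.0003 0 0.008 0;0.01 -0.0003 0 0.008 0;0.01 -0.0003 0 0.008 0;0.01 0 0 0.008 0'|tail -2; python3 -c "
from chk2 import *
chk(-.018)"
```

```text
contact_force: [-0.7, -0.5, 0.2]
finger_gap: 0.0249
contact_force: [1.7, -0.8, -5.0]
finger_gap: 0.0216
fin top y 1.1 z 99.6 side face n=653 tilt 0.01 block top z 57.4 med 57.5 slopes 0.005 -0.006 F [ 0.8 -0.2 -4.6] gap 0.0215 tcp [0.5399 0.0839 0.05  ] cmdless
contact_force: [0.5, 1.7, -0.1]
finger_gap: 0.0213
fin top y -17.4 z 101.9 side face n=1864 tilt -0.64 block top z 57.5 med 57.6 slopes 0.001 -0.003 F [-0.3  1.4  1.5] gap 0.0218 tcp [0.545  0.0639 0.052 ] cmdless
contact_force: [-7.7, -8.0, 20.0]
finger_gap: 0.0217
fin top y 17.6 z 110.8 side face n=1791 tilt -0.24 block top z 46.2 med 60.7 slopes 0.041 0.580 F [-7.1 -7.1 20.1] gap 0.0218 tcp [0.5376 0.1027 0.0564] cmdless
contact_force: [-2.3, 5.2, 3.2]
finger_gap: 0.0217
fin top y -18.5 z 108.6 side face n=1971 tilt -0.43 block top z 57.5 med 57.6 slopes 0.001 -0.001 F [-2.1  4.9  3.9] gap 0.0218 tcp [0.5446 0.0643 0.0541] cmdless
```

```bash
python3 -c "
from h import *
im,_,_=grab('wrist','w9.png'); s=grab('scene')[0]; s=cv2.resize(s[110:230,180:350],(544,384),interpolation=cv2.INTER_CUBIC); cv2.imwrite('pics/m9.png',cv2.resize(np.hstack([im,s]),(800,290)))"
```

```text
(no output)
```

View pics/m9.png

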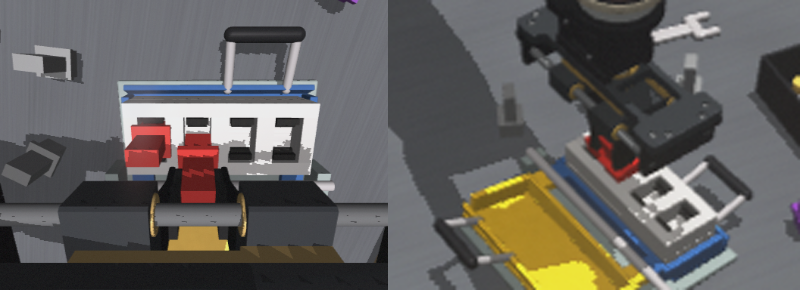

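```bash

python3 -m handwheel '0.01 -0.002 0 -0.004 0;0.01 -0.003 0 -0.004 0;0.01 -0.003 0 0 0' |tail -2; python3 -c "
from chk2 import *
chk(-.018)"; python3 -m handwheel '0.01 -0.005 0 0 0;0.01 -0.005 0 0 0;0.01 -0.00 0 0 0' |tail -2; python3 -c "
from chk2 import *
chk(-.018)"
```

```text
contact_force: [0.8, -0.1, -0.3]
finger_gap: 0.0219
fin top y -10.7 z 116.2 side face n=2186 tilt -0.47 block top z 57.5 med 57.6 slopes 0.001 -0.003 F [-0.1  0.2  0.3] gap 0.0214 tcp [0.5431 0.0723 0.0625] cmdless
contact_force: [0.5, 0.8, 0.0]
finger_gap: 0.0215
fin top y -11.3 z 127.5 side face n=2486 tilt -0.47 block top z 57.5 med 57.6 slopes 0.002 -0.001 F [ 0.7 -0.1 -0.2] gap 0.0218 tcp [0.5434 0.072  0.0725] cmdless
```

```bash
cat > tray.py <<'E'
from h import *
def tray(z=.14):
    im,d,c=grab("top"); P=cloud(d,c); hsv=cv2.cvtColor(im,cv2.COLOR_BGR2HSV)
    m=(hsv[...,1]<60)&(hsv[...,2]>110)&(abs(P[...,0]-.52)<.16)&(P[...,1]<-.2)&(P[...,1]>-.55)&(abs(P[...,2]-.045)<.006)
    r=cv2.minAreaRect((P[m][:,:2]*1000).astype(np.float32)); print("tray rim",m.sum(),r)
    to([r[0][0]/1000,r[0][1]/1000,z])
E
python3 -m handwheel '0.01 -0.03 0 0 0;0.01 -0.03 0 0 0;0.01 -0.02 0 0 0' |tail -2; python3 -c "
from tray import *
tray()"
```

```text
contact_force: [0.1, -0.0, -0.0]
finger_gap: 0.022
tray rim 588 ((513.1055908203125, -340.55230712890625), (160.35400390625, 122.11627197265625), 4.691648483276367)
turn 0.00 shift mm [  17.1 -118.   396.7] tcp [0.5456 0.0721 0.1573] yhead 12.1 zhead -77.9 xz -1.0000
```

```bash
python3 -m handwheel '0.01 0 -0.0092 0.0395 0;0.01 0 -0.0092 0.0395 0;0.01 0 -0.0092 0.0395 0;0.01 0 -0.0092 0.0395 0;0.01 0 -0.0092 0.0395 0' |tail -2;python3 -m handwheel '0.01 0 -0.0092 0.0395 0;0.01 0 -0.0092 0.0395 0;0.01 0 -0.0092 0.0395 0;0.01 0 -0.0092 0.0395 0;0.01 0 -0.0092 0.0395 0' |tail -2; python3 -m handwheel '0.01 0.04 0 0 0;0.01 0.04 0 0 0;0.01 0.035 0 0 0;0.01 0.01 0 0 0;0.01 0 0 0 0' |tail -5; python3 -m handwheel '0.04 0 0 0 0;0.04 0 0 0 0;0.04 0 0 0 0;0.04 -0.04 0 0 0;0.04 -0.04 0 0 0' |tail -5;python3 -m handwheel '0.04 -0.02 0 0 0;0.04 0 0 0 0'|tail -4;  python3 -c "
from tray import *
tray()
im,d,c=grab('wrist','w10.png'); P=cloud(d,c); hsv=cv2.cvtColor(im,cv2.COLOR_BGR2HSV); H,S=hsv[...,0],hsv[...,1]
m=((H<8)|(H>172))&(S>140)&(P[...,1]<-.2); print(m.sum(),P[m].mean(0),P[m][:,2].max())
to([.5052,.0765,.15],12.15)"
```

```text
contact_force: [1.0, -0.5, -0.1]
finger_gap: 0.0218
contact_force: [0.3, -0.1, -0.8]
finger_gap: 0.0221
t: 24.65
position: [0.5338, -0.3321, 0.0244]
eef_rot: [0.548, 0.445, 0.551, -0.445]
contact_force: [0.2, 0.6, -1.1]
finger_gap: 0.0218
t: 25.15
position: [0.5347, -0.3328, 0.1075]
eef_rot: [0.549, 0.445, 0.55, -0.445]
contact_force: [1.9, -1.3, -0.1]
finger_gap: 0.0396
position: [0.5385, -0.3357, 0.1332]
eef_rot: [0.553, 0.445, 0.546, -0.445]
contact_force: [0.7, 0.6, 0.5]
finger_gap: 0.0402
tray rim 316 ((513.0733032226562, -339.4437255859375), (160.27236938476562, 120.30804443359375), 4.575268268585205)
turn 0.00 shift mm [-10.  -24.4  -0.2] tcp [ 0.5371 -0.3346  0.1301] yhead 12.1 zhead -77.9 xz -1.0000
1001 [ 0.53317058 -0.31697991  0.04386496] 0.32727540280437356
turn -0.09 shift mm [ -22.8   56.4 -407.4] tcp [ 0.5358 -0.3337  0.1278] yhead 12.1 zhead -77.9 xz -1.0000
```

```bash
python3 -m handwheel '0.04 -0.03 0.0056 -0.04 0;0.04 0 0.0056 -0.041 0;0.04 0 0.0056 -0.041 0;0.04 0 0.0056 -0.041 0;0.04 0 0.0056 -0.041 0' |tail -2;python3 -m handwheel '0.04 0 0.0057 -0.041 0;0.04 0 0.0057 -0.041 0;0.04 0 0.0057 -0.041 0;0.04 0 0.0057 -0.041 0;0.04 0 0.0057 -0.039 0' |tail -2; python3 -m handwheel '0.028 0.02 0 0 0;0.028 0 0 0 0' 25|tail -5; python3 - <<'E'
from h import *
im,d,c=grab("wrist"); P=cloud(d,c); hsv=cv2.cvtColor(im,cv2.COLOR_BGR2HSV); H,S,V=[hsv[...,i].astype(int) for i in range(3)]
red=((H<8)|(H>172))&(S>140)&(P[...,2]>.092)&(P[...,2]<.105)&(abs(P[...,0]-.52)<.05)&(abs(P[...,1]-.08)<.05)
p=P[red]; r=cv2.minAreaRect((p[:,:2]*1000).astype(np.float32)); print(len(p),r,p[:,2].mean())
w=(S<50)&(V>100)&(abs(P[...,2]-.06)<.01)&(abs(P[...,0]-.5585)<.1)&(abs(P[...,1]-.0878)<.05);print(cv2.minAreaRect((P[w][:,:2]*1000).astype(np.float32)),np.median(P[w][:,2]))
to([r[0][0]/1e3,r[0][1]/1e3,.049],12.15)
E
```

```text
contact_force: [0.2, -0.7, 0.1]
finger_gap: 0.0401
contact_force: [0.1, -0.4, 1.2]
finger_gap: 0.0402
t: 26.65
position: [0.5023, 0.0774, 0.1326]
eef_rot: [0.548, 0.442, 0.552, -0.446]
contact_force: [-0.3, -0.8, -0.1]
finger_gap: 0.0319
497 ((505.00958251953125, 76.66957092285156), (21.51059913635254, 12.130260467529297), 12.184830665588379) 0.09637325088882777
((558.0437622070312, 87.19432067871094), (152.41500854492188, 60.86427307128906), 11.794485092163086) 0.05754613070233358
turn -0.02 shift mm [84.9  2.3  0.4] tcp [0.5032 0.0766 0.1339] yhead 12.1 zhead -77.9 xz -1.0000
```

```bash
python3 -m handwheel '0.028 0.035 0.002 0 0;0.028 0.025 0 0 0;0.028 0.02 0 0 0;0.028 0.003 0 0 0;0.028 0 0 0 0' |tail -5; python3 -m handwheel '0.01 0 0 0 0;0.01 0 0 0 0;0.01 0 0 0 0;0.01 0 0 0 0' 25|tail -2; python3 -c "
from chk2 import *
chk(-.054)"
python3 -m handwheel '0.01 -0.0003 0 0.006 0;0.01 -0.0003 0 0.006 0;0.01 -0.0003 0 0.007 0;0.01 0 0 0.001 0'|tail -2; python3 -c "
from chk2 import *
chk(-.054)"
python3 -m handwheel '0.01 -0.0003 0 -0.008 0;0.01 -0.0003 0 -0.008 0;0.01 -0.0003 0 -0.008 0;0.01 -0.0003 0 -0.008 0;0.01 0 0 -0.008 0'|tail -2; python3 -c "
from chk2 import *
chk(-.054)"
```

```text
t: 27.2
position: [0.5072, 0.0758, 0.0534]
eef_rot: [0.549, 0.445, 0.55, -0.445]
contact_force: [0.0, 0.2, 1.1]
finger_gap: 0.028
contact_force: [-5.0, -3.4, 1.1]
finger_gap: 0.0214
fin top y 0.6 z 97.0 side face n=896 tilt -0.26 block top z 57.5 med 57.5 slopes -0.000 0.000 F [-4.1 -1.8 -0.7] gap 0.0212 tcp [0.5072 0.0763 0.0541] cmdless
contact_force: [-4.2, 6.2, 4.9]
finger_gap: 0.0215
fin top y -14.9 z 99.0 side face n=939 tilt -0.35 block top z 58.5 med 59.5 slopes -0.001 -0.026 F [-4.6  4.   3.9] gap 0.0215 tcp [0.5121 0.0585 0.0557] cmdless
contact_force: [-0.1, -5.6, 3.0]
finger_gap: 0.0214
fin top y 19.6 z 101.2 side face n=511 tilt 0.10 block top z 55.8 med 59.8 slopes -0.011 0.105 F [ 0.4 -3.7  2.6] gap 0.0218 tcp [0.5052 0.0968 0.0574] cmdless
```

```bash

python3 -m handwheel '0.01 0 0 0.007 0;0.01 0 0 0.007 0;0.01 0 0 0.006 0;0.026 0 0 0 0;0.026 0 0 0 0' |tail -2; python3 -m handwheel '0.026 0.006 0 0 0;0.026 0.005 0 0 0;0.01 0 0 0 0;0.01 0 0 0 0;0.01 0 0 0 0' 25|tail -2;python3 -c "
from chk2 import *
chk(-.054)"
python3 -m handwheel '0.01 -0.0003 0 0.006 0;0.01 -0.0003 0 0.006 0;0.01 -0.0003 0 0.007 0;0.01 0 0 0.001 0'|tail -2; python3 -c "
from chk2 import *
chk(-.054)"
python3 -m handwheel '0.01 -0.0003 0 -0.008 0;0.01 -0.0003 0 -0.008 0;0.01 -0.0003 0 -0.008 0;0.01 -0.0003 0 -0.008 0;0.01 0 0 -0.008 0'|tail -2; python3 -c "
from chk2 import *
chk(-.054)"
```

```text
contact_force: [-1.0, -0.1, -0.4]
finger_gap: 0.0252
contact_force: [-0.6, 0.7, -4.9]
finger_gap: 0.0217
fin top y 0.3 z 98.1 side face n=1148 tilt -0.21 block top z 57.5 med 57.5 slopes 0.001 -0.080 F [-0.5  0.2 -4.8] gap 0.0217 tcp [0.5067 0.0767 0.044 ] cmdless
contact_force: [-3.8, 8.0, 1.0]
finger_gap: 0.0215
fin top y -13.7 z 100.6 side face n=1668 tilt -0.49 block top z 58.8 med 59.9 slopes -0.002 -0.028 F [-4.7  6.6  1. ] gap 0.022 tcp [0.5108 0.0583 0.0459] cmdless
contact_force: [-5.9, -8.6, 7.9]
finger_gap: 0.0215
fin top y 18.8 z 103.6 side face n=828 tilt 0.03 block top z 49.4 med 60.0 slopes 0.056 0.393 F [-4.1 -8.1  7.1] gap 0.0216 tcp [0.5042 0.0956 0.0487] cmdless
```

Working: fin rises ~1–2 mm per stroke. Continue.

```bash

python3 -m handwheel '0.01 -0.0004 0 0.008 0;0.01 -0.0004 0 0.008 0;0.01 -0.0004 0 0.008 0;0.01 -0.0004 0 0.008 0;0.01 0 0 0.008 0'|tail -2; python3 -c "
from chk2 import *
chk(-.054)"
python3 -m handwheel '0.01 -0.0004 0 -0.008 0;0.01 -0.0004 0 -0.008 0;0.01 -0.0004 0 -0.008 0;0.01 -0.0004 0 -0.008 0;0.01 0 0 -0.008 0'|tail -2; python3 -c "
from chk2 import *
chk(-.054)"
python3 -m handwheel '0.01 -0.0004 0 0.008 0;0.01 -0.0004 0 0.008 0;0.01 -0.0004 0 0.008 0;0.01 -0.0004 0 0.008 0;0.01 0 0 0.008 0'|tail -2; python3 -c "
from chk2 import *
chk(-.054)"
```

```text
contact_force: [-3.6, 7.5, 2.3]
finger_gap: 0.0216
fin top y -15.2 z 104.4 side face n=1661 tilt -0.47 block top z 60.2 med 61.7 slopes -0.013 -0.024 F [-3.   6.1  1.1] gap 0.0218 tcp [0.5123 0.057  0.0489] cmdless
contact_force: [-1.5, -7.1, 3.3]
finger_gap: 0.0217
fin top y 20.9 z 106.4 side face n=669 tilt 0.13 block top z 50.2 med 60.4 slopes 0.060 0.343 F [-2.4 -5.5  3.9] gap 0.0215 tcp [0.5038 0.0962 0.0511] cmdless
contact_force: [-2.7, 7.6, 3.1]
finger_gap: 0.0217
fin top y -16.0 z 107.6 side face n=1990 tilt -0.42 block top z 60.8 med 63.8 slopes -0.021 0.018 F [-2.2  5.7  1.8] gap 0.0218 tcp [0.5121 0.0569 0.0522] cmdless
```

```bash

python3 -m handwheel '0.01 -0.0003 0 -0.008 0;0.01 -0.0003 0 -0.008 0;0.01 -0.0003 0 -0.008 0;0.01 -0.0003 0 -0.008 0;0.01 0 0 -0.008 0'|tail -2; python3 -c "
from chk2 import *
chk(-.054)"
python3 -m handwheel '0.01 -0.0003 0 0.008 0;0.01 -0.0003 0 0.008 0;0.01 -0.0003 0 0.008 0;0.01 -0.0003 0 0.008 0;0.01 0 0 0.008 0'|tail -2; python3 -c "
from chk2 import *
chk(-.054)"
python3 -m handwheel '0.01 -0.0003 0 -0.008 0;0.01 -0.0003 0 -0.008 0;0.01 -0.0003 0 -0.008 0;0.01 -0.0003 0 -0.008 0;0.01 0 0 -0.008 0'|tail -2; python3 -c "
from chk2 import *
chk(-.054)"
```

```text
contact_force: [-0.0, -5.8, 2.4]
finger_gap: 0.0216
fin top y 20.2 z 109.2 side face n=1066 tilt 0.05 block top z 51.9 med 61.4 slopes 0.023 0.333 F [ 0.7 -4.5  0.4] gap 0.0217 tcp [0.5038 0.0966 0.0537] cmdless
contact_force: [-1.9, 7.8, 2.3]
finger_gap: 0.0218
fin top y -16.3 z 109.8 side face n=2021 tilt -0.40 block top z 61.1 med 64.3 slopes -0.029 0.028 F [-2.   5.7  0.9] gap 0.0216 tcp [0.5117 0.0567 0.0544] cmdless
contact_force: [-0.7, -6.3, 3.4]
finger_gap: 0.0219
fin top y 21.4 z 111.8 side face n=1134 tilt 0.02 block top z 53.3 med 61.8 slopes 0.013 0.306 F [-0.8 -4.6  0.8] gap 0.0218 tcp [0.5038 0.0965 0.0562] cmdless
```

```bash

python3 -m handwheel '0.01 -0.0003 0 0.008 0;0.01 -0.0003 0 0.008 0;0.01 -0.0003 0 0.008 0;0.01 -0.0003 0 0.008 0;0.01 0 0 0.008 0'|tail -2; python3 -c "
from chk2 import *
chk(-.054)"
python3 -m handwheel '0.01 -0.0003 0 -0.008 0;0.01 -0.0003 0 -0.008 0;0.01 -0.0003 0 -0.008 0;0.01 -0.0003 0 -0.008 0;0.01 0 0 -0.008 0'|tail -2; python3 -c "
from chk2 import *
chk(-.054)"
python3 -m handwheel '0.01 -0.0003 0 0.007 0;0.01 -0.0003 0 0.007 0;0.01 0 0 0.006 0;0.01 0 0 0 0'|tail -2; python3 -c "
from chk2 import *
chk(-.054)"
```

```text
contact_force: [-2.8, 7.8, 2.5]
finger_gap: 0.0215
fin top y -16.7 z 112.2 side face n=1929 tilt -0.36 block top z 62.0 med 65.1 slopes -0.042 0.025 F [-1.8  6.5  0.2] gap 0.0215 tcp [0.5117 0.0567 0.0568] cmdless
contact_force: [-2.4, -8.7, 6.4]
finger_gap: 0.0214
fin top y 19.7 z 115.4 side face n=1173 tilt 0.00 block top z 55.1 med 66.1 slopes 0.017 0.493 F [-0.6 -4.3  0.8] gap 0.022 tcp [0.504  0.0959 0.0589] cmdless
contact_force: [-1.1, -0.7, -1.3]
finger_gap: 0.0217
fin top y 0.1 z 114.5 side face n=1098 tilt 0.05 block top z 57.5 med 57.6 slopes 0.001 0.001 F [-1.3  0.2 -0.6] gap 0.0221 tcp [0.5077 0.076  0.0583] cmdless
```

```bash

python3 -m handwheel '0.01 -0.001 0 0.002 0;0.01 -0.001 0 0.002 0;0.01 -0.001 0 0 0'|tail -2; python3 -c "
from chk2 import *
chk(-.054)"
python3 -m handwheel '0.01 -0.002 0 -0.004 0;0.01 -0.002 0 -0.002 0;0.01 -0.002 0 0 0'|tail -2; python3 -c "
from chk2 import *
chk(-.054)"
```

```text
contact_force: [0.7, 0.3, -0.4]
finger_gap: 0.0216
fin top y -3.2 z 117.9 side face n=1105 tilt 0.05 block top z 57.5 med 57.6 slopes 0.002 -0.000 F [-0.3  0.5  0.1] gap 0.0214 tcp [0.5088 0.0727 0.0616] cmdless
contact_force: [-0.1, 0.3, 0.0]
finger_gap: 0.0216
fin top y 3.6 z 123.7 side face n=1117 tilt 0.04 block top z 57.4 med 57.6 slopes 0.003 0.005 F [ 0.6 -0.1 -0. ] gap 0.022 tcp [0.5075 0.0789 0.0679] cmdless
```

Free, block seated. Lift and re-locate the tray.

```bash
python3 -m handwheel '0.01 -0.03 0 0 0;0.01 -0.03 0 0 0;0.01 -0.03 0 0 0' |tail -2; python3 -c "
from tray import *
tray()
im,d,c=grab('top'); P=cloud(d,c); hsv=cv2.cvtColor(im,cv2.COLOR_BGR2HSV); H,S=hsv[...,0],hsv[...,1]
m=((H<8)|(H>172))&(S>140)&(abs(P[...,1]+.33)<.1)&(abs(P[...,0]-.5)<.1); print(m.sum(),np.median(P[m],0))
to([.495,-.345,.15])"
```

```text
contact_force: [0.3, -0.5, -0.5]
finger_gap: 0.0216
tray rim 605 ((524.5498046875, -365.34417724609375), (159.95492553710938, 121.36265563964844), 5.081850051879883)
turn 0.00 shift mm [ 24.3 -79.2 437.2] tcp [0.5104 0.0787 0.1642] yhead 12.1 zhead -77.9 xz -1.0000
252 [ 0.55336336 -0.38449066  0.02161893]
turn 0.00 shift mm [  12.3 -104.   411. ] tcp [0.5106 0.0787 0.1625] yhead 12.1 zhead -77.9 xz -1.0000
```

```bash
python3 -m handwheel '0.01 0 -0.0106 0.042 0;0.01 0 -0.0106 0.042 0;0.01 0 -0.0106 0.042 0;0.01 0 -0.0106 0.042 0;0.01 0 -0.0106 0.042 0' |tail -2;python3 -m handwheel '0.01 0 -0.0106 0.042 0;0.01 0 -0.0106 0.042 0;0.01 0 -0.0106 0.042 0;0.01 0 -0.0106 0.042 0;0.01 0 -0.0106 0.042 0' |tail -2; python3 -m handwheel '0.01 0.04 0 0 0;0.01 0.04 0 0 0;0.01 0.04 0 0 0;0.01 0.016 0 0 0;0.01 0 0 0 0' |tail -5; python3 -m handwheel '0.04 0 0 0 0;0.04 0 0 0 0;0.04 0 0 0 0;0.04 -0.05 0 0 0;0.04 -0.05 0 0 0' |tail -5;python3 -m handwheel '0.04 -0.04 0 0 0;0.04 0 0 0 0'|tail -4;  python3 -c "
from tray import *
tray()
im,d,c=grab('wrist','w11.png'); P=cloud(d,c); hsv=cv2.cvtColor(im,cv2.COLOR_BGR2HSV); H,S=hsv[...,0],hsv[...,1]
m=((H<8)|(H>172))&(S>140)&(abs(P[...,1]+.36)<.1)&(P[...,2]<.1)
n,l,s,ce=cv2.connectedComponentsWithStats(m.astype(np.uint8))
for i in range(1,n):
    if s[i][4]>60: print(s[i][4],np.median(P[l==i],0))
to([.563,-.096,.16],102.15);to([.563,-.096,.16],-77.85); print(readout.sense()['joint_positions'])"
```

```text
contact_force: [-0.3, -0.2, 0.4]
finger_gap: 0.0221
contact_force: [0.7, 0.6, -0.5]
finger_gap: 0.0218
t: 38.15
position: [0.489, -0.3521, 0.0177]
eef_rot: [0.547, 0.445, 0.552, -0.445]
contact_force: [0.1, -1.3, 0.1]
finger_gap: 0.0219
t: 38.65
position: [0.4904, -0.3534, 0.1219]
eef_rot: [0.549, 0.445, 0.551, -0.445]
contact_force: [0.1, -1.6, 0.6]
finger_gap: 0.0394
position: [0.4955, -0.358, 0.1713]
eef_rot: [0.555, 0.444, 0.544, -0.445]
contact_force: [0.9, -0.2, 0.5]
finger_gap: 0.0398
tray rim 479 ((524.638427734375, -365.7501220703125), (160.17291259765625, 122.35375213623047), 5.226865768432617)
turn 0.00 shift mm [27.8 27.9 15. ] tcp [ 0.494  -0.3567  0.1675] yhead 12.1 zhead -77.9 xz -0.9999
797 [ 0.49327601 -0.35905126  0.03979919]
1079 [ 0.55335825 -0.38431487  0.02183434]
turn -90.08 shift mm [  3.6 238.7 123.5] tcp [ 0.4925 -0.3553  0.1643] yhead 12.1 zhead -77.9 xz -1.0000
turn 89.92 shift mm [   3.6 -238.7 -123.5] tcp [ 0.4925 -0.3553  0.1643] yhead 12.1 zhead -77.9 xz -1.0000
[-7.54773707e-01  1.89932394e-01  1.60450900e+00  5.34849605e-05
  1.34171797e+00 -9.65386053e-01]
```

View pics/w11.png

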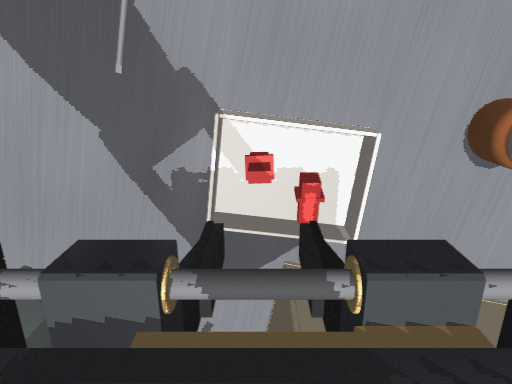

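```bash
python3 -m handwheel '0.035 0 0 0 -8.5;0.035 0 0 0 -8.5;0.035 0 0 0 -8.5;0.035 0 0 0 -8.5;0.035 0 0 0 -8.5' 40|tail -1; python3 -m handwheel '0.035 0 0 0 -8.5;0.035 0 0 0 -8.5;0.035 0 0 0 -8.5;0.035 0 0 0 -8.5;0.035 0 0 0 -8.5'|tail -1; python3 -m handwheel '0.035 0 0 0 -5;0.035 0 0.0477 0.0247 0;0.035 0 0.0477 0.0247 0;0.035 0 0.0477 0.0247 0;0.035 0 0.0477 0.0247 0' |tail -1; python3 -m handwheel '0.035 0 0.0477 0.0247 0;0.035 0.06 0 0 0;0.035 0 0 0 0'; python3 - <<'E'
from h import *
im,d,c=grab("wrist","w12.png"); P=cloud(d,c); V=im.max(2); T=tool()
m=(V<75)&(P[...,2]>.03)&(P[...,2]<.1)&(abs(P[...,0]-.563)<.05)&(abs(P[...,1]+.096)<.03); p=P[m]
Q=(p-T[:3,3])@T[:3,:3]; k=(Q[:,0]>-.02); p=p[k]; print(len(p),cv2.minAreaRect((p[:,:2]*1000).astype(np.float32)),np.percentile(p[:,2],[5,50,95]))
to([.5632,-.0959,.016],102.15); print(readout.sense()['joint_positions'].round(2))
E
```

```text
finger_gap: 0.0352
finger_gap: 0.0346
finger_gap: 0.0349
t: 40.75
position: [0.5518, -0.1094, 0.1037]
eef_rot: [0.699, -0.073, 0.707, 0.077]
contact_force: [-1.0, 0.5, -1.1]
finger_gap: 0.035
1179 ((561.99609375, -92.57063293457031), (62.72171401977539, 19.79913330078125), 11.295670509338379) [0.06465765 0.06789029 0.06947324]
turn -0.01 shift mm [90.6 12.3 13.7] tcp [ 0.5532 -0.1111  0.1067] yhead 102.1 zhead 12.1 xz -0.9999
[-0.34  0.16  1.76 -0.    1.24 -2.12]
```

View pics/w12.png

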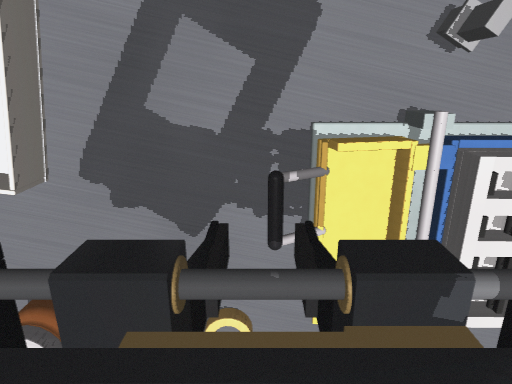

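```bash
python3 -m handwheel '0.035 0 0.0123 0.0137 0;0.035 0.03 0 0 0;0.035 0.02 0 0 0;0.035 0 0 0 0;0.035 0 0 0 0'|tail -4; python3 - <<'E'
from h import *
im,d,c=grab("wrist"); P=cloud(d,c); V=im.max(2); T=tool(); Q=(P-T[:3,3])@T[:3,:3]*1e3
for v in (205,212,219,230): 
    r=[u for u in range(200,330) if V[v,u]<75 and -45<Q[v,u,0]<10]; print(v,[(u,Q[v,u].round().astype(int).tolist()) for u in r[::4]])
to([.5632,-.0959,.016],102.15)
E
```

```text
position: [0.5683, -0.0994, 0.0623]
eef_rot: [0.703, -0.074, 0.703, 0.074]
contact_force: [0.9, -0.8, 0.1]
finger_gap: 0.035
205 [(259, [0, -2, -7]), (263, [-4, 1, -8]), (267, [-4, 3, -8]), (271, [-6, 6, -9]), (275, [-4, 8, -8])]
212 [(260, [-3, -1, -3]), (264, [-5, 2, -4]), (268, [-6, 4, -4]), (272, [-6, 6, -5]), (276, [-4, 9, -4])]
219 [(260, [-3, -1, 2]), (264, [-5, 2, 0]), (268, [-6, 4, 0]), (272, [-5, 7, 0]), (276, [-4, 9, 1])]
230 [(211, [-45, -25, -11]), (220, [-44, -21, -10]), (224, [-42, -19, -9]), (260, [-3, -1, 9]), (264, [-5, 2, 8]), (268, [-5, 4, 8]), (272, [-6, 7, 8]), (276, [-4, 9, 8]), (297, [-43, 18, -10]), (301, [-43, 20, -10]), (305, [-43, 22, -10])]
turn -0.17 shift mm [47.   4.8 -5. ] tcp [ 0.569  -0.0995  0.063 ] yhead 102.0 zhead 12.0 xz -1.0000
```

```bash
python3 -m handwheel '0.035 0 0.0045 -0.005 0;0.035 0.025 0 0 0;0.035 0.02 0 0 0;0.035 0.002 0 0 0;0.035 0 0 0 0'|tail -4; python3 -m handwheel '0.005 0 0 0 0;0.005 0 0 0 0;0.005 0 0 0 0;0.005 0 0 0 0;0.005 0 0 0 0' 45; python3 -c "
from h import *
to([.5632,-.0959,.016],102.15)"
```

```text
position: [0.5623, -0.095, 0.0149]
eef_rot: [0.703, -0.074, 0.703, 0.074]
contact_force: [0.9, 1.2, 0.3]
finger_gap: 0.0347
t: 42.35
position: [0.5631, -0.096, 0.0151]
eef_rot: [0.704, -0.075, 0.703, 0.074]
contact_force: [0.1, -4.3, 1.3]
finger_gap: 0.0104
turn -0.09 shift mm [-0.9  0.1  0.1] tcp [ 0.5631 -0.096   0.0151] yhead 102.1 zhead 12.1 xz -1.0000
```

```bash
python3 -c "
import numpy as np
a=np.linspace(.208,3.14,26); 
for i in range(25): print('%.4f %.4f'%(-.132*(np.sin(a[i+1])-np.sin(a[i])), .132*(np.cos(a[i])-np.cos(a[i+1]))),end='; ' if i%5<4 else '\n')"
```

```text
-0.0149 0.0041; -0.0143 0.0058; -0.0136 0.0074; -0.0126 0.0090; -0.0115 0.0104
-0.0102 0.0117; -0.0087 0.0128; -0.0072 0.0137; -0.0055 0.0144; -0.0038 0.0150
-0.0020 0.0153; -0.0002 0.0155; 0.0016 0.0154; 0.0034 0.0151; 0.0051 0.0146
0.0068 0.0139; 0.0084 0.0130; 0.0098 0.0119; 0.0112 0.0107; 0.0123 0.0093
0.0134 0.0078; 0.0142 0.0062; 0.0148 0.0045; 0.0152 0.0027; 0.0154 0.0009
```

```bash
python3 -m handwheel '0.005 -0.0149 0.0041 0 0;0.005 -0.0143 0.0058 0 0;0.005 -0.0136 0.0074 0 0;0.005 -0.0126 0.009 0 0;0.005 -0.0115 0.0104 0 0'; python3 -m handwheel '0.005 -0.0102 0.0117 0 0;0.005 -0.0087 0.0128 0 0;0.005 0 0 0 0'; python3 -c "
from h import *
to([.5632,-.0959,.016],102.15)"
```

```text
t: 42.85
position: [0.5561, -0.0629, 0.0826]
eef_rot: [0.704, -0.077, 0.702, 0.072]
contact_force: [2.6, -13.8, -0.3]
finger_gap: 0.0108
t: 43.15
position: [0.551, -0.0385, 0.1041]
eef_rot: [0.704, -0.077, 0.702, 0.072]
contact_force: [-7.4, -10.3, 17.7]
finger_gap: 0.0105
turn -0.07 shift mm [ 88.5 -57.9  -0.4] tcp [ 0.551  -0.0385  0.1041] yhead 102.1 zhead 12.1 xz -1.0000
```

```bash
python3 -m handwheel '0.005 -0.0072 0.0137 0 0;0.005 -0.0055 0.0144 0 0;0.005 -0.0038 0.015 0 0;0.005 -0.002 0.0153 0 0;0.005 -0.0002 0.0155 0 0'; python3 -m handwheel '0.005 0.0016 0.0154 0 0;0.005 0.0034 0.0151 0 0;0.005 0.0051 0.0146 0 0;0.005 0.0068 0.0139 0 0;0.005 0 0 0 0'; python3 -c "
from h import *
to([.5632,-.0959,.016],102.15)"
```

```text
t: 43.65
position: [0.5362, 0.034, 0.1229]
eef_rot: [0.705, -0.076, 0.702, 0.072]
contact_force: [-3.0, -8.7, 12.5]
finger_gap: 0.0105
t: 44.15
position: [0.5229, 0.0958, 0.1027]
eef_rot: [0.704, -0.075, 0.702, 0.075]
contact_force: [2.6, 0.9, 1.0]
finger_gap: 0.0109
turn -0.03 shift mm [  86.8 -195.8   -1.2] tcp [0.5229 0.0958 0.1027] yhead 102.1 zhead 12.1 xz -1.0000
```

```bash
python3 -m handwheel '0.005 0.0084 0.013 0 0;0.005 0.0098 0.0119 0 0;0.005 0.0112 0.0107 0 0;0.005 0.0123 0.0093 0 0;0.005 0.0134 0.0078 0 0'; python3 -m handwheel '0.005 0.0142 0.0062 0 0;0.005 0.0148 0.0045 0 0;0.005 0.0152 0.0027 0 0;0.005 0.0154 0.0009 0 0;0.005 0 0 0 0'; python3 -c "
from h import *
to([.5632,-.0959,.016],102.15)"
```

```text
t: 44.65
position: [0.5129, 0.1455, 0.048]
eef_rot: [0.705, -0.075, 0.702, 0.074]
contact_force: [4.3, -5.2, 6.1]
finger_gap: 0.0109
t: 45.15
position: [0.5099, 0.1598, -0.0133]
eef_rot: [0.705, -0.075, 0.702, 0.074]
contact_force: [8.2, -1.6, -5.6]
finger_gap: 0.0107
turn -0.09 shift mm [ -29.  -261.3   -1.6] tcp [ 0.5099  0.1598 -0.0133] yhead 102.1 zhead 12.1 xz -1.0000
```

```bash
python3 -m handwheel '0.035 0 0 0 0;0.035 0 0 0 0;0.035 0 0 0 0;0.035 -0.04 0 0 0;0.035 -0.04 0 0 0'|tail -4; python3 -m handwheel '0.035 -0.02 0 0.03 0;0.035 0 0 0.038 0;0.035 0 0 0 0'; python3 - <<'E'
from h import *
im,d,c=grab("wrist","w13.png"); P=cloud(d,c); V=im.max(2)
for n,x,y in (("y",.508,.159),("b",.5748,.1736)):
    m=(V<75)&(P[...,2]>.02)&(P[...,2]<.08)&(abs(P[...,0]-x)<.02)&(abs(P[...,1]-y)<.02); p=P[m]; print(n,len(p), np.percentile(p[:,2],[5,50,95]) if len(p) else 0, p.mean(0) if len(p) else 0)
im2,d,c=grab("top"); P=cloud(d,c); hsv=cv2.cvtColor(im2,cv2.COLOR_BGR2HSV)
m=(hsv[...,0]>20)&(hsv[...,0]<36)&(hsv[...,1]>130)&(P[...,1]<.15)&(P[...,1]>.0)&(abs(P[...,0]-.55)<.1); print("yellow top z",np.percentile(P[m][:,2],[5,50,95]))
to([.5748,.1732,-.012],102.15)
E
```

```text
position: [0.5053, 0.1602, 0.0662]
eef_rot: [0.701, -0.074, 0.705, 0.074]
contact_force: [0.9, -0.2, 0.3]
finger_gap: 0.0339
t: 45.95
position: [0.5779, 0.1753, 0.088]
eef_rot: [0.704, -0.074, 0.702, 0.074]
contact_force: [-0.2, 0.6, -0.3]
finger_gap: 0.0346
y 977 [0.03939847 0.04242836 0.04412381] [0.50772074 0.15908556 0.04216741]
b 813 [0.03752836 0.04125862 0.04292583] [0.57445605 0.17361159 0.04091082]
yellow top z [0.05053916 0.06624298 0.06917438]
turn -0.09 shift mm [98.2 -1.7  1.3] tcp [0.5734 0.1746 0.0862] yhead 102.1 zhead 12.1 xz -1.0000
```

View pics/w13.png

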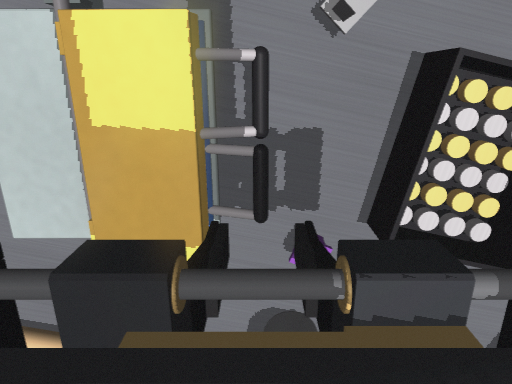

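```bash
python3 - <<'E'
from h import *
im,d,c=grab("wrist"); P=cloud(d,c); hsv=cv2.cvtColor(im,cv2.COLOR_BGR2HSV); T=tool()
m=(hsv[...,0]>125)&(hsv[...,0]<160)&(hsv[...,1]>120); p=P[m]; print(len(p),p.min(0),p.max(0)); Q=(p-np.array([.5748,.1732,.0]))@T[:3,:3]*1e3; print(Q.min(0),Q.max(0))
a=np.linspace(0,3.16,28)
for i in range(27): print('%.4f %.4f'%(-.132*(np.sin(a[i+1])-np.sin(a[i])), -.132*(np.cos(a[i])-np.cos(a[i+1]))),end='; ' if i%5<4 else '\n')
E
```

```text
62 [0.57953147 0.19364083 0.00170009] [0.64440436 0.2196063  0.13332182]
[-133.34152938   19.04700179    8.49538047] [-1.91715241 31.11318027 77.40746108]
-0.0154 -0.0009; -0.0152 -0.0027; -0.0148 -0.0045; -0.0142 -0.0061; -0.0133 -0.0078
-0.0124 -0.0093; -0.0112 -0.0106; -0.0099 -0.0119; -0.0084 -0.0129; -0.0068 -0.0138
-0.0052 -0.0145; -0.0034 -0.0151; -0.0017 -0.0154; 0.0001 -0.0154; 0.0019 -0.0153
0.0037 -0.0150; 0.0054 -0.0144; 0.0071 -0.0137; 0.0086 -0.0128; 0.0101 -0.0117
0.0114 -0.0104; 0.0125 -0.0090; 0.0135 -0.0075; 0.0143 -0.0059; 0.0149 -0.0042
0.0152 -0.0024; 0.0154 -0.0006;
```

```bash
python3 -m handwheel '0.035 0.035 -0.0015 0.0013 0;0.035 0.035 0 0 0;0.035 0.023 0 0 0;0.035 0.003 0 0 0;0.035 0 0 0 0' 58|tail -4; python3 -m handwheel '0.005 0 0 0 0;0.005 0 0 0 0;0.005 0 0 0 0;0.005 0 0 0 0;0.005 0 0 0 0'; python3 -c "
from h import *
to([.5748,.1732,-.012],102.15)"
```

```text
position: [0.5743, 0.1732, -0.0094]
eef_rot: [0.702, -0.074, 0.704, 0.074]
contact_force: [-0.1, 0.4, 0.6]
finger_gap: 0.0351
t: 47.1
position: [0.5765, 0.1742, -0.0078]
eef_rot: [0.704, -0.074, 0.703, 0.075]
contact_force: [-1.2, 2.3, 4.7]
finger_gap: 0.0102
turn -0.10 shift mm [ 4.2 -0.6 -1.9] tcp [ 0.5765  0.1742 -0.0078] yhead 102.1 zhead 12.1 xz -1.0000
```

```bash
python3 -m handwheel '0.03 0 0 -0.001 0;0.03 0.006 0 0 0;0.005 0 0 0 0;0.005 0 0 0 0;0.005 0 0 0 0' 58|tail -4; python3 -m handwheel '0.005 -0.0154 -0.0009 0 0;0.005 -0.0152 -0.0027 0 0;0.005 -0.0148 -0.0045 0 0;0.005 -0.0142 -0.0061 0 0;0.005 -0.0133 -0.0078 0 0'; python3 -m handwheel '0.005 -0.0124 -0.0093 0 0;0.005 0 0 0 0'; python3 - <<'E'
from h import *
to([.5748,.1732,-.012],102.15)
im,d,c=grab("wrist"); P=cloud(d,c); T=tool(); Q=(P-T[:3,3])@T[:3,:3]*1e3
m=(im.max(2)<75)&(abs(Q[...,1])<9)&(Q[...,0]>-60)&(Q[...,0]<0)&(abs(Q[...,2])<40); print("bar in grip",m.sum(),np.median(Q[m],0) if m.any() else 0)
E
```

```text
position: [0.574, 0.1737, -0.0156]
eef_rot: [0.703, -0.074, 0.704, 0.075]
contact_force: [-0.3, 2.7, -1.9]
finger_gap: 0.0104
t: 48.1
position: [0.5779, 0.1549, 0.0561]
eef_rot: [0.702, -0.072, 0.704, 0.076]
contact_force: [4.2, 13.5, -12.3]
finger_gap: 0.0104
t: 48.3
position: [0.5801, 0.1452, 0.0708]
eef_rot: [0.703, -0.072, 0.704, 0.076]
contact_force: [-5.3, 9.0, 4.0]
finger_gap: 0.0102
turn -0.12 shift mm [82.9 28.1  0.8] tcp [0.5801 0.1452 0.0708] yhead 102.0 zhead 12.0 xz -1.0000
bar in grip 2393 [-5.33349137e+01  5.15563692e-02 -1.00035307e+01]
```

```bash
python3 -m handwheel '0.005 -0.0112 -0.0106 0 0;0.005 -0.0099 -0.0119 0 0;0.005 -0.0084 -0.0129 0 0;0.005 -0.0068 -0.0138 0 0;0.005 -0.0052 -0.0145 0 0'; python3 -m handwheel '0.005 -0.0034 -0.0151 0 0;0.005 -0.0017 -0.0154 0 0;0.005 0.0001 -0.0154 0 0;0.005 0.0019 -0.0153 0 0;0.005 0 0 0 0'; python3 - <<'E'
from h import *
to([.5748,.1732,-.012],102.15)
E
```

```text
t: 48.85
position: [0.5926, 0.0881, 0.115]
eef_rot: [0.702, -0.071, 0.704, 0.079]
contact_force: [-14.6, 21.6, 22.1]
finger_gap: 0.0101
t: 49.35
position: [0.6072, 0.0205, 0.1176]
eef_rot: [0.703, -0.074, 0.703, 0.075]
contact_force: [-7.1, 2.0, 13.4]
finger_gap: 0.0105
turn -0.13 shift mm [129.8 155.9   0.5] tcp [0.6072 0.0205 0.1176] yhead 102.0 zhead 12.0 xz -1.0000
```

```bash
python3 -m handwheel '0.005 0.0037 -0.015 0 0;0.005 0.0054 -0.0144 0 0;0.005 0.0071 -0.0137 0 0;0.005 0.0086 -0.0128 0 0;0.005 0.0101 -0.0117 0 0'; python3 -m handwheel '0.005 0.0114 -0.0104 0 0;0.005 0.0125 -0.009 0 0;0.005 0.0135 -0.0075 0 0;0.005 0.0143 -0.0059 0 0;0.005 0 0 0 0'; python3 - <<'E'
from h import *
to([.5748,.1732,-.012],102.15)
E
```

```text
t: 49.85
position: [0.6209, -0.0444, 0.0811]
eef_rot: [0.703, -0.073, 0.704, 0.075]
contact_force: [-6.0, 8.3, 5.2]
finger_gap: 0.0106
t: 50.35
position: [0.6277, -0.0772, 0.0268]
eef_rot: [0.703, -0.073, 0.704, 0.075]
contact_force: [1.4, 3.0, -2.5]
finger_gap: 0.0103
turn -0.13 shift mm [ 39.4 255.8   1.1] tcp [ 0.6277 -0.0772  0.0268] yhead 102.0 zhead 12.0 xz -1.0000
```

```bash
python3 -m handwheel '0.005 0.0149 -0.0042 0 0;0.005 0.0152 -0.0024 0 0;0.005 0.0154 -0.0006 0 0;0.005 0 0 0 0;0.005 0 0 0 0'; python3 - <<'E'
from h import *
to([.5748,.1732,-.012],102.15)
im,d,c=grab("top"); P=cloud(d,c); V=im.max(2); hsv=cv2.cvtColor(im,cv2.COLOR_BGR2HSV)
a=np.radians(12.15); ex=np.array([np.cos(a),np.sin(a)]); ey=np.array([-ex[1],ex[0]]); D=P[...,:2]-[.5693,.0374]; bx=D@ex; by=D@ey
m=(V<80)&(abs(bx+.034)<.022)&(abs(by+.132)<.012)&(P[...,2]<.1); print("ybar z",m.sum(),np.median(P[m][:,2]))
m=(hsv[...,0]>100)&(hsv[...,0]<128)&(hsv[...,1]>120)&(abs(bx)<.08)&(by<-.02)&(by>-.09); print("blue back z",m.sum(),np.percentile(P[m][:,2],[5,50,95]))
E
```

```text
t: 50.85
position: [0.6293, -0.0845, -0.0172]
eef_rot: [0.703, -0.074, 0.704, 0.075]
contact_force: [-1.0, 1.6, -2.8]
finger_gap: 0.0102
turn -0.08 shift mm [ -5.1 263.4   0.9] tcp [ 0.6293 -0.0845 -0.0172] yhead 102.1 zhead 12.1 xz -1.0000
ybar z 0 nan
blue back z 57 [0.06423761 0.06670521 0.12354767]
  return _methods._mean(a, axis=axis, dtype=dtype,
  ret = ret.dtype.type(ret / rcount)
```

```bash
python3 - <<'E'
from h import *
im,d,c=grab("wrist","w14.png"); P=cloud(d,c); V=im.max(2); hsv=cv2.cvtColor(im,cv2.COLOR_BGR2HSV)
a=np.radians(12.15); ex=np.array([np.cos(a),np.sin(a)]); ey=np.array([-ex[1],ex[0]]); D=P[...,:2]-[.5693,.0374]; bx=D@ex; by=D@ey
m=(V<80)&(abs(bx+.034)<.03)&(abs(by+.132)<.02)&(P[...,2]<.08)&(P[...,2]>.015); print("ybar",m.sum(),np.percentile(P[m][:,2],[5,50,95]),by[m].mean())
E
```

```text
ybar 3316 [0.04070453 0.04336667 0.04497906] -0.13203915051473783
```

```bash
python3 -m handwheel '0.005 -0.0154 0.0009 0 0;0.005 -0.0152 0.0027 0 0;0.005 -0.0148 0.0045 0 0;0.005 -0.0142 0.0061 0 0;0.005 -0.0133 0.0078 0 0'; python3 -m handwheel '0.005 -0.0124 0.0093 0 0;0.005 -0.0112 0.0106 0 0;0.005 -0.0099 0.0119 0 0;0.005 -0.0084 0.0129 0 0;0.005 0 0 0 0'; python3 - <<'E'
from h import *
im,d,c=grab("wrist","w15.png"); P=cloud(d,c); V=im.max(2)
a=np.radians(12.15); ex=np.array([np.cos(a),np.sin(a)]); ey=np.array([-ex[1],ex[0]]); D=P[...,:2]-[.5693,.0374]; bx=D@ex; by=D@ey
m=(V<80)&(abs(bx+.034)<.03)&(abs(by+.132)<.02)&(P[...,2]<.08)&(P[...,2]>.015); print("ybar",m.sum(),np.percentile(P[m][:,2],[5,50,95]))
m=(abs(bx)<.07)&(abs(by+.0515)<.025)&(P[...,2]<.1); print("yellow side z",m.sum(),np.percentile(P[m][:,2],[5,50,95]))
g=(im[...,1]>im[...,2]*1.3)&(im[...,1]>im[...,0]*1.2)&(V>60); print("green",g.sum(),np.median(P[g],0))
E
```

```text
t: 51.45
position: [0.6248, -0.063, 0.0569]
eef_rot: [0.703, -0.074, 0.703, 0.074]
contact_force: [0.9, 1.9, -10.4]
finger_gap: 0.0104
t: 51.95
position: [0.6157, -0.0194, 0.101]
eef_rot: [0.703, -0.075, 0.703, 0.074]
contact_force: [-7.9, -3.5, 3.7]
finger_gap: 0.01
ybar 802 [0.04007663 0.04305281 0.04490142]
yellow side z 11261 [0.05731715 0.05857775 0.05979097]
green 2790 [ 0.57933557 -0.01158895  0.0588755 ]
```

```bash
python3 -m handwheel '0.005 -0.0068 0.0138 0 0;0.005 -0.0052 0.0145 0 0;0.005 -0.0034 0.0151 0 0;0.005 -0.0017 0.0154 0 0;0.005 0.0001 0.0154 0 0'|tail -5; python3 -m handwheel '0.005 0.0019 0.0153 0 0;0.005 0.0037 0.015 0 0;0.005 0.0054 0.0144 0 0;0.005 0.0071 0.0137 0 0;0.005 0.0086 0.0128 0 0'|tail -5; python3 -m handwheel '0.005 0.0101 0.0117 0 0;0.005 0.0114 0.0104 0 0;0.005 0.0125 0.009 0 0;0.005 0.0135 0.0075 0 0;0.005 0.0143 0.0059 0 0'|tail -5; python3 -m handwheel '0.005 0.0149 0.0042 0 0;0.005 0.0152 0.0024 0 0;0.005 0.010 0.0006 0 0;0.005 0 0 0 0;0.005 0 0 0 0'; python3 - <<'E'
from h import *
to([.5748,.1732,-.012],102.15)
E
```

```text
t: 52.5
position: [0.6022, 0.051, 0.1198]
eef_rot: [0.705, -0.076, 0.702, 0.072]
contact_force: [-4.8, -8.5, 4.8]
finger_gap: 0.0107
t: 53.0
position: [0.5886, 0.1223, 0.0923]
eef_rot: [0.706, -0.075, 0.701, 0.073]
contact_force: [0.9, -3.3, 4.4]
finger_gap: 0.0103
t: 53.5
position: [0.5797, 0.1672, 0.0289]
eef_rot: [0.706, -0.075, 0.701, 0.074]
contact_force: [4.0, -4.3, 4.6]
finger_gap: 0.0102
t: 54.0
position: [0.5781, 0.1745, -0.0124]
eef_rot: [0.706, -0.074, 0.701, 0.075]
contact_force: [6.9, 0.5, -2.5]
finger_gap: 0.0103
turn -0.11 shift mm [-0.5 -0.5 -3.5] tcp [ 0.5781  0.1745 -0.0124] yhead 102.0 zhead 12.0 xz -1.0000
```

```bash
python3 -m handwheel '0.035 0 0 0 0;0.035 0 0 0 0;0.035 0 0 0 0;0.035 -0.04 0 0 0;0.035 -0.05 0 0 0'|tail -4; python3 -m handwheel '0.035 -0.05 0 0 0;0.035 -0.05 0 0 0;0.035 0 0 0 0'|tail -4; python3 - <<'E'
from h import *
from tray import tray
a=np.radians(12.15); ex=np.array([np.cos(a),np.sin(a)]); ey=np.array([-ex[1],ex[0]])
im,d,c=grab("wrist","w16.png"); t,dt,ct=grab("top","t16.png")
for n,I,P in (("wrist",im,cloud(d,c)),("top",t,cloud(dt,ct))):
    V=I.max(2); D=P[...,:2]-[.5693,.0374]; bx=D@ex; by=D@ey
    for k,x0,y0 in (("ybar",-.034,-.132),("bbar",.034,.132)):
        m=(V<80)&(abs(bx-x0)<.03)&(abs(by-y0)<.02)&(P[...,2]<.08)&(P[...,2]>.015); print(n,k,m.sum(),np.median(P[m][:,2]).round(4) if m.any() else 0)
    I=I.astype(int); g=(I[...,1]>I[...,2]*1.3)&(I[...,1]>I[...,0]*1.2)&(V>60)&(abs(by+.05)<.05)&(abs(bx)<.1); print("green",g.sum(),np.median(P[g],0))
    m=(abs(bx)<.07)&(abs(by+.0515)<.026)&(P[...,2]<.1)
    if m.sum()>50: k=np.linalg.lstsq(np.c_[bx[m],by[m],np.ones(m.sum())],P[m][:,2],rcond=None)[0]; print("block plane slopes",k[:2].round(3),np.median(P[m][:,2]))
tray()
hsv=cv2.cvtColor(t,cv2.COLOR_BGR2HSV); P=cloud(dt,ct); H,S=hsv[...,0],hsv[...,1]
m=((H<8)|(H>172))&(S>140)&(abs(P[...,1]+.36)<.1)&(abs(P[...,0]-.52)<.1); n,l,s,_=cv2.connectedComponentsWithStats(m.astype(np.uint8))
for i in range(1,n):
    if s[i][4]>20: print("red",s[i][4],np.median(P[l==i],0))
cv2.imwrite("pics/fin.png",cv2.resize(t,(800,600)))
E
```

```text
position: [0.5713, 0.1731, 0.0736]
eef_rot: [0.7, -0.074, 0.706, 0.074]
contact_force: [1.2, 0.0, 0.4]
finger_gap: 0.034
position: [0.5798, 0.1745, 0.1858]
eef_rot: [0.708, -0.074, 0.698, 0.075]
contact_force: [1.7, 0.4, 0.3]
finger_gap: 0.0347
wrist ybar 120 0.0401
wrist bbar 652 0.0455
green 1663 [ 0.57974422 -0.01164976  0.05907308]
block plane slopes [ 0.    -0.017] 0.05873304497937454
top ybar 115 0.0442
top bbar 140 0.0463
green 297 [ 0.57916012 -0.01004704  0.0594096 ]
block plane slopes [-0.001 -0.012] 0.05922071071434476
tray rim 602 ((524.7793579101562, -365.269775390625), (160.5464324951172, 121.576171875), 5.22590970993042)
turn 0.00 shift mm [  35.6 -516.5 -161. ] tcp [0.5743 0.1734 0.1757] yhead 102.1 zhead 12.1 xz -1.0000
red 252 [ 0.55362981 -0.38415946  0.02168112]
red 172 [ 0.49158111 -0.35563907  0.04194594]
```

View pics/fin.png

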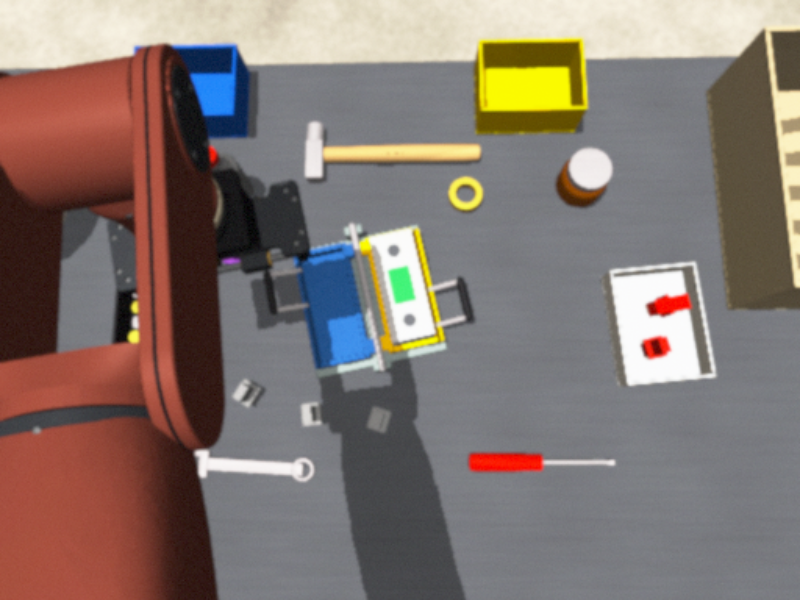

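The final picture shows both leaves open, the block at (402,285) upside down with its green patch up in the yellow leaf, and both red bungs in the tray at (668,305) and (656,348). The bystanders in view haven't moved.

```bash
python3 -c "
from bench import order
print(order.job_done())"
```

```text
the job is handed in; nothing more can be done
None
```

The job is done and handed in. Two bungs were present (bung0 and bung1). I rocked both out and put them in the tray, folded the yellow leaf over, swung the closed pair across, and folded the blue leaf back open. I handed in at about 55 s of the 210 s allowed.

**Last checks:**
- **Block:** it lies upside down in the yellow nest, with its green patch up. Its centre is within about 3 mm of where it should be, and its face slopes less than 0.02 rad.
- **Leaves:** from the bar heights, the yellow leaf is about 0.01 rad from open and the blue about 0.03 rad, against a limit of 0.15.
- **Bungs:** both lie inside the white tray, each about 35 mm from its centre. The tray was knocked about 3 cm aside during the run, so I measured it again before placing the second bung.
- **Bystanders:** those in view in the last picture look unmoved, by eye only. The arm hid most of the scrap box and the oil bottle, and I didn't check either again.

**What went wrong or disagreed:**
- **Finger tips:** they sit about 36 mm behind the stated tool point, so the first grasp closed on nothing. I allowed for this from then on.
- **First rocking tries:** gripping the fin across its thickness, and then gripping too lightly, barely moved the bung. Gripping it along the row at 25 N and swinging about 20 mm each way worked.
- **Block while rocking:** its centre rose about 4.5 mm at most in the tilt fits. Single readings went up to about 9 mm as it tipped, under the 12 mm limit, and it was flat in the nest again each time a bung came free.

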